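# Square up the plates and pin them for drilling

### The arm

A 6-joint arm with a two-finger parallel gripper is mounted at the origin on the work surface; the furniture and walls round the work are solid. World frame = base frame: x ahead of the robot, y to its left, z up, the work surface at z = 0. Lengths are in m, angles in rad, forces in N, time in s.
With the tool pointing down it reaches from about 0.425 to 0.925 m from the base axis. Payload 12.5 kg.
Tool frame: the origin (TCP) lies midway between the tips of the shut fingers; the grasp point (between the pads) lies 19 mm behind it (env.hold_point_z is the distance from the TCP to the grasp point, in m); z points along the fingers, y is the line along which they close (so a half turn about z gives the same grasp; the last joint's range is limited). The gripper opens to 85 mm and grips with 20 to 120 N. Pads are 22 mm wide; open, the fingers measure 114 mm over their backs; the gripper's body (76 mm by 85 mm) begins 54 mm behind the grasp point. The pads swing forward as they close: fully open they stand 13 mm farther back than shut.
Start: joints at [-1.294, 0.491, 1.559, -0, 1.092, -0.106], TCP at [0.233, -0.58, 0.231] pointing down, gripper open.
Joint ranges: [-3.1, 3.1], [-0.84, 2.19], [0.05, 2.79], [-1.13, 4.28], [0.06, 2.93], [-2.69, 2.69]. Speed limits (rad/s): [2.22, 2.22, 2.79, 3.14, 3.14, 3.14].

### API

Orientations are given as a unit quaternion [x, y, z, w].
In Python, from bench import env, cams, ticket, state gives the robot as it stands (env), with the cameras (cams), the job (ticket) and the readings as plain functions.
- The arm moves only by the tool jog_arm, called after ">>>" by a JSON object that holds its "method" and its "body". Schema: {"type":"object","properties":{"plan":{"type":"string"},"clamp_n":{"type":"number"},"only":{"type":"string"},"quiet":{"type":"boolean"},"lines":{"type":"string"}},"required":["plan"],"additionalProperties":false}. plan is a string of 1 to 10 rows, parted by a bar, with the numbers parted by commas; each row has 7 numbers: dx, dy, dz in normalised numbers (1 is 0.75 m), then a rotation vector rx, ry, rz in shares of 2 pi rad (1.0 is 2 pi rad), then the finger opening in m; each row is the pose to reach, as a shift and turn from the pose commanded when the call began, along the tool's axes at that moment; what a row does not reach only later rows make up. A row lasts 1/8 s, in which the tool goes at most 0.0625 m and 0.188 rad, less where a joint would pass 70% of its speed; a pose out of reach is approached as far as the arm can. The fingers move at their own pace and stop on an object; clamp_n is the grip in N (left out, the last holds). Time passes only in rows, so rows that do not move let the fingers close. The tool returns the time, the measured TCP pose, the force, the opening and the grip force at its end. only (a regular expression) keeps the lines of the reply that match it, lines (a string "A,B") keeps lines A to B, and quiet returns only ok. No shift or turn number may pass 1 either way. Input that does not fit is refused with a message, and nothing moves.
- state(): the state, without advancing time (a new reading comes with each control period).
- cams.camera(name): name is "scene" or "top" or "wrist"; returns (picture, depth): 420x560x3 uint8, blue, green, red; 420x560 float32, m along the optical axis (not along the pixel's ray), 0 where there is no reading.
- cams.camera_params(name): a dict with "fx", "fy", "cx", "cy" (pixels), "dist" ([k1, k2, p1, p2, k3] as OpenCV has them; the pictures are not rectified), "origin" and "orientation" of the camera in the world. Camera axes: x right, y down, z forward; pixel columns grow to the right and rows downward; lengths in m; the calibration is good to about 2 mm. A picture is of the moment at which its call begins: read the wrist's pose just before it. camera_params takes no time and is no camera call; for the wrist camera it gives the pose at the moment of the call.
- ticket.close_job(): hands the job in; it is judged then, once.
The state is a dict: "time": time; "qpos": joint angles; "joint_vel": joint speeds; "joint_efforts": joint torques, N m; "tcp_pos": TCP position; "eef_rot": TCP orientation; "wrist_force": force on the tool from outside, world axes, zero at the start; "wrist_torque": the same for the moment, N m; "grip_width": finger opening in m; "finger_force": force on a finger pad.
Only numpy, scipy, OpenCV 4.12 (cv2) and the standard library are available. Lean on these libraries where they do the work, as an engineer would, in place of code of your own. Each camera call takes 0.05 s, during which the arm holds its last target. There are 200 camera calls.

### The job

Get the aluminium plates on the squaring boards ready for drilling: holding the bench dog as a push tool, nudge each plate there is until it lies flat and square, touching both fences of its board's corner, never touching a plate with the fingers. Then lock each one with a pin from the rack, pushed fully home through the plate's hole into the board, and leave the bench dog standing upright on its pad; spare pins and empty boards need nothing.

Things in the scene. Friction and masses are not known exactly. Their poses are not given: they have to be found in the camera images.
- board_1: Squaring board fixed to the bench: plywood base 124 (x) x 116 (y) x 18 mm with two fences 14 mm above its top, along the -x edge (inner face x = -50 mm) and the +y edge (inner face y = +46 mm); other sides open. Origin: centre of the underside, z up. Boards, rack and pad stand in any order in a row, 165 mm apart; plate N is on board N.
- board_2: Squaring board fixed to the bench: plywood base 124 (x) x 116 (y) x 18 mm with two fences 14 mm above its top, along the -x edge (inner face x = -50 mm) and the +y edge (inner face y = +46 mm); other sides open. Origin: centre of the underside, z up. Boards, rack and pad stand in any order in a row, 165 mm apart; plate N is on board N.
- board_3: Squaring board fixed to the bench: plywood base 124 (x) x 116 (y) x 18 mm with two fences 14 mm above its top, along the -x edge (inner face x = -50 mm) and the +y edge (inner face y = +46 mm); other sides open. Origin: centre of the underside, z up. Boards, rack and pad stand in any order in a row, 165 mm apart; plate N is on board N.
- board_1_hole (a point): Mouth (at the base's top face, 18 mm above the bench) of the board's 12 mm square pin hole, at x = -15, y = +16 mm in the board's frame; the hole goes right through the base to the bench.
- board_2_hole (a point): Mouth (at the base's top face, 18 mm above the bench) of the board's 12 mm square pin hole, at x = -15, y = +16 mm in the board's frame; the hole goes right through the base to the bench.
- board_3_hole (a point): Mouth (at the base's top face, 18 mm above the bench) of the board's 12 mm square pin hole, at x = -15, y = +16 mm in the board's frame; the hole goes right through the base to the bench.
- plate_1: Loose aluminium plate 70 (x) x 60 (y) x 8 mm, 0.1 kg, 18 mm square hole through its centre. Origin: centre of its underside, z up. It starts off the corner and slightly turned; against both fences its origin is at x = -15, y = +16, z = 18 mm in the board's frame, its hole over the board's hole. Two or three of the plates are present.
- plate_2: Loose aluminium plate 70 (x) x 60 (y) x 8 mm, 0.1 kg, 18 mm square hole through its centre. Origin: centre of its underside, z up. It starts off the corner and slightly turned; against both fences its origin is at x = -15, y = +16, z = 18 mm in the board's frame, its hole over the board's hole. Two or three of the plates are present.
- plate_3: Loose aluminium plate 70 (x) x 60 (y) x 8 mm, 0.1 kg, 18 mm square hole through its centre. Origin: centre of its underside, z up. It starts off the corner and slightly turned; against both fences its origin is at x = -15, y = +16, z = 18 mm in the board's frame, its hole over the board's hole. Two or three of the plates are present.
- bench_dog: Push tool: loose turned wooden bench dog, 68 mm tall, 0.16 kg; round foot 28 mm diameter and 24 mm high, above it a round shaft 20 mm diameter. Origin: centre of its underside, z up. It stands upright on the pad.
- pad_top (a point): Centre of the top face of the tool's pad, a fixed dark wood slab 90 x 90 mm, top 8 mm above the bench.
- rack: Pin rack fixed to the bench: wooden block 130 (x) x 46 (y) x 34 mm high with three 12 mm square through holes at x = -15, 25 and 65 mm, y = 0 in its frame, a pin in each. Origin on its underside, 25 mm to -x of the block's centre.
- pin_1: Loose steel pin, upright in the rack, tip down, 0.04 kg, 72 mm long: shank 8 mm diameter, 24 mm long, chamfered tip; above it a shoulder and round grip 22 mm diameter up to the top. Origin: centre of the tip, z up along the pin. Its shoulder rests on the rack, and on the plate when fully in (tip then 16 mm below the plate's underside). Pins are alike.
- pin_2: Loose steel pin, upright in the rack, tip down, 0.04 kg, 72 mm long: shank 8 mm diameter, 24 mm long, chamfered tip; above it a shoulder and round grip 22 mm diameter up to the top. Origin: centre of the tip, z up along the pin. Its shoulder rests on the rack, and on the plate when fully in (tip then 16 mm below the plate's underside). Pins are alike.
- pin_3: Loose steel pin, upright in the rack, tip down, 0.04 kg, 72 mm long: shank 8 mm diameter, 24 mm long, chamfered tip; above it a shoulder and round grip 22 mm diameter up to the top. Origin: centre of the tip, z up along the pin. Its shoulder rests on the rack, and on the plate when fully in (tip then 16 mm below the plate's underside). Pins are alike.

How it is judged:
By the outcome, as a careful person would: the job done as asked, in the order asked, and still so for the second after the job is handed in, with the robot touching nothing.
Of plate_1, plate_2, plate_3 only 2 to 3 are there at a start; the rules pass over those that are not, and their reading is None.
At some moment in a run one of plate_1, plate_2, plate_3 may be knocked a few centimetres aside while the robot is not near it.
It also fails if it takes over 210 s, if anything falls off the work surface, if the arm or the gripper's body presses on something with over 40 N, if the wrist force passes 120 N, or if a joint passes its speed limit or range.

## Working session

There is one attempt and no reset: what is moved stays moved. The work goes in short steps, Python scripts to look and compute and a tool call to move; the robot and the scene stay as the last step left them, time stands still between calls to the robot, and variables do not carry over. Pictures are saved under pics/ and viewed, at most 17 in all, crops included, and the job is handed in when it is done.

```bash
ls; mkdir -p pics
```

Run:
```python
from bench import env, cams, ticket, state
import cv2
for n in ("top","scene"):
    p,d=cams.camera(n); cv2.imwrite(f"pics/{n}0.png",p); q=cams.camera_params(n); print(n,q)
s=state(); print(s)
```

```text
bench.py
pics
top {'fx': 441.38447404147996, 'fy': 441.38447404147996, 'cx': 269.9407743918645, 'cy': 196.3506578219435, 'dist': array([-0.12556157,  0.        ,  0.        ,  0.        ,  0.        ]), 'origin': array([ 0.31253308, -0.00185165,  1.13817819]), 'orientation': array([ 0.71415031, -0.69645756,  0.04509888, -0.05387294])}
scene {'fx': 545.693035153571, 'fy': 545.693035153571, 'cx': 286.2059258694417, 'cy': 206.7555126340035, 'dist': array([-0.20415604,  0.        ,  0.        ,  0.        ,  0.        ]), 'origin': array([0.03220907, 0.90173223, 0.82803979]), 'orientation': array([-0.20507674,  0.87693487, -0.424904  ,  0.09157162])}
{'time': 0.1, 'qpos': array([-1.29359914e+00,  4.91470861e-01,  1.55934589e+00,  1.74451797e-05,
        1.09168530e+00, -1.05625700e-01]), 'joint_vel': array([ 0.0005434 , -0.00093703, -0.0019977 ,  0.00109471, -0.00011722,
       -0.00031774]), 'joint_efforts': array([ 3.30060226e-03, -6.19444799e+01, -2.62025821e+01, -6.06986350e-05,
        2.85890237e-03,  1.98102049e-05]), 'tcp_pos': array([ 0.23342462, -0.57958579,  0.23081851]), 'eef_rot': array([ 9.81737357e-01,  1.90240781e-01, -3.12483544e-05, -4.53686141e-04]), 'wrist_force': array([-0.91159136, -0.33474849,  0.26682976]), 'wrist_torque': array([-0.00660869, -0.0552726 ,  0.02198059]), 'finger_force': 0.0, 'grip_width': 0.08522955266288763}
```

View pics/top0.png

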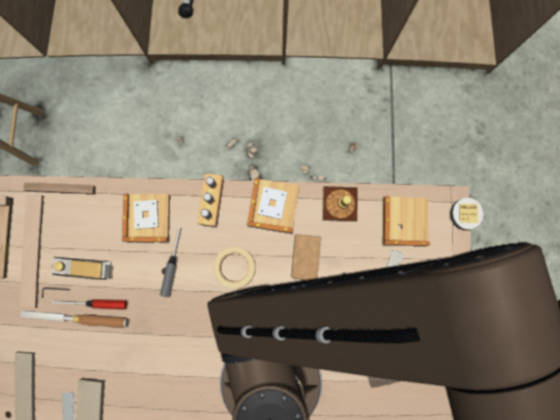

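View pics/scene0.png

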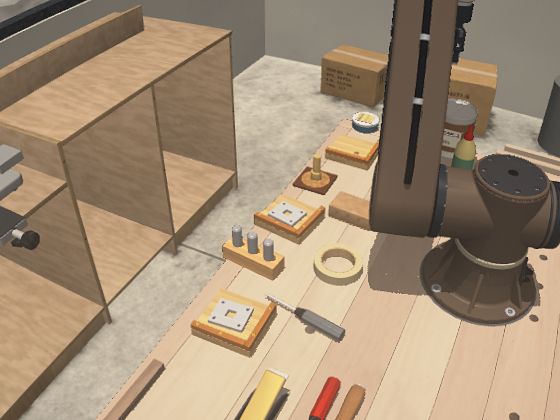

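The top view shows a board with a plate at (145,215), the rack at (210,200), a second board with a plate at (273,203), the pad and dog at (340,203), and an empty board at (405,220). Fences are on the left and lower sides, so board x roughly follows world x.

Create h.py:
```python
from bench import env, cams, ticket, state
import numpy as np, cv2
from scipy.spatial.transform import Rotation as R
def rays(cp,px):
    K=np.array([[cp["fx"],0,cp["cx"]],[0,cp["fy"],cp["cy"]],[0,0,1]])
    u=cv2.undistortPoints(np.float64(px).reshape(-1,1,2),K,np.array(cp["dist"])).reshape(-1,2)
    return R.from_quat(cp["orientation"]).apply(np.c_[u,np.ones(len(u))])
def onplane(cp,px,z):
    r=rays(cp,px); return cp["origin"]+r*((z-cp["origin"][2])/r[:,2])[:,None]
def proj(cp,P):
    K=np.array([[cp["fx"],0,cp["cx"]],[0,cp["fy"],cp["cy"]],[0,0,1]])
    Rm=R.from_quat(cp["orientation"]).as_matrix().T
    return cv2.projectPoints(np.float64(P).reshape(-1,1,3),cv2.Rodrigues(Rm)[0],-Rm@cp["origin"],K,np.array(cp["dist"]))[0].reshape(-1,2)
def snap(name,f=None):
    cp=cams.camera_params(name); p,d=cams.camera(name)
    if f: cv2.imwrite("pics/"+f,p); np.savez("pics/"+f+".npz",p=p,d=d,**cp)
    return cp,p,d
def load(f):
    z=np.load("pics/"+f+".npz"); return {k:z[k] for k in z.files if k not in"pd"},z["p"],z["d"]
def delta(target,yaw=None):
    """tool-axis shift to a world target (tool straight down, y axis at world yaw mod pi)"""
    s=state(); r=R.from_quat(s["eef_rot"])
    d=r.inv().apply(np.array(target)-s["tcp_pos"])
    m=r.as_matrix(); o="shift %s"%np.round(d,4)
    if yaw is not None:
        cur=np.arctan2(m[1,1],m[0,1]); e=(yaw-cur+np.pi/2)%np.pi-np.pi/2
        # full rotation to straight down with that yaw
        y=np.array([np.cos(cur+e),np.sin(cur+e),0]); z=np.array([0,0,-1.]); x=np.cross(y,z)
        rv=(r.inv()*R.from_matrix(np.c_[x,y,z])).as_rotvec(); o+=" rotvec %s q6 %.2f"%(np.round(rv,4),s["qpos"][5])
    print(o, "t %.2f"%s["time"])
```

Run:
```python
from h import *
cp=cams.camera_params("top")
for n,z,p in [("A",.026,(145,215)),("rack",.034,(210,203)),("B",.026,(273,203)),("pad",.008,(340,203)),("E",.018,(405,220)),("dog",.076,(347,201))]:
    print(n,onplane(cp,[p],z)[0].round(3))
w=cams.camera_params("wrist"); s=state()
r=R.from_quat(s["eef_rot"])
print(w["fx"],w["cx"],w["cy"],"cam in tool",r.inv().apply(w["origin"]-s["tcp_pos"]).round(4),(r.inv()*R.from_quat(w["orientation"])).as_matrix().round(3), r.as_matrix().round(3))
delta([.62,-.16,.30],np.pi/2)
```

```text
A [0.413 0.333 0.026]
rack [0.447 0.165 0.034]
B [0.452 0.006 0.026]
pad [ 0.459 -0.167  0.008]
E [ 0.417 -0.334  0.018]
dog [ 0.455 -0.174  0.076]
326.01039830909434 283.2487872702761 214.27741498141478 cam in tool [ 0.071  -0.0003 -0.142 ] [[ 0.   -0.96 -0.28]
 [ 1.    0.    0.  ]
 [ 0.   -0.28  0.96]] [[ 0.928  0.374 -0.   ]
 [ 0.374 -0.928  0.001]
 [ 0.    -0.001 -1.   ]]
shift [ 0.5153 -0.2449 -0.0689] rotvec [-9.000e-04  1.000e-04  3.828e-01] q6 -0.11 t 0.10
```

The rows are not in the units I measure in: shifts go in shares of 0.75 m and turns go in shares of 2 pi rad. I convert before sending: 0.431 m / 0.75 = 0.5747, 0.38 m / 0.75 = 0.5067, 0.383 rad / 6.2832 = 0.061.

>>> {"method": "jog_arm", "body": {"plan": "0.04,-0.0333,0,0,0,0.0064,0.085 | 0.1067,-0.0867,0,0,0,0.0143,0.085 | 0.1733,-0.1427,-0.0133,0,0,0.0207,0.085 | 0.24,-0.1973,-0.0133,0,0,0.0286,0.085 | 0.3067,-0.2533,-0.0267,0,0,0.035,0.085 | 0.3733,-0.3067,-0.0267,0,0,0.043,0.085 | 0.44,-0.3627,-0.0267,0,0,0.0493,0.085 | 0.5067,-0.4173,-0.0267,0,0,0.0557,0.085 | 0.5533,-0.456,-0.0267,0,0,0.061,0.085 | 0.5747,-0.4733,-0.0267,0,0,0.061,0.085"}}

```text
time: 1.35
tcp_pos: [0.5015, -0.0866, 0.2511]
eef_rot: [1.0, 0.001, -0.0, -0.0]
wrist_force: [-0.6, 0.3, 0.9]
grip_width: 0.085
finger_force: 0.0
```

Run:
```python
from h import *
snap("wrist","w1.png"); s=state(); print(s["qpos"].round(2),s["wrist_force"])
```

```text
[-0.3   0.3   1.81  0.    1.03  1.27] [-0.01680649  1.35967517 -0.32856217]
```

View pics/w1.png

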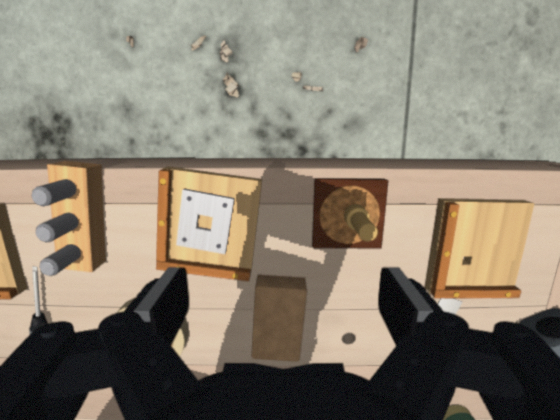

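The wrist view shows the rack with 3 pins at (60,225), board B with its plate at (205,220), the pad with the dog (shaft top about (367,230)), and the empty board at (480,250).

In the tool's units: -0.265 m / 0.75 = -0.3533, -0.25 m / 0.75 = -0.3333.

>>> {"method": "jog_arm", "body": {"plan": "0,-0.04,0,0,0,0,0.085 | 0,-0.12,0,0,0,0,0.085 | 0,-0.2,0,0,0,0,0.085 | 0,-0.28,0,0,0,0,0.085 | 0,-0.3333,0,0,0,0,0.085 | 0,-0.3533,0,0,0,0,0.085 | 0,-0.3533,0,0,0,0,0.085"}}

```text
time: 2.28
tcp_pos: [0.5007, 0.1754, 0.2511]
eef_rot: [1.0, 0.0, -0.0, 0.0]
wrist_force: [0.3, -0.9, 0.1]
grip_width: 0.085
finger_force: 0.0
```

Run:
```python
from h import *
snap("wrist","w2.png"); s=state(); print(s["qpos"].round(2))
```

```text
[ 0.21  0.34  1.76 -0.    1.04  1.78]
```

View pics/w2.png

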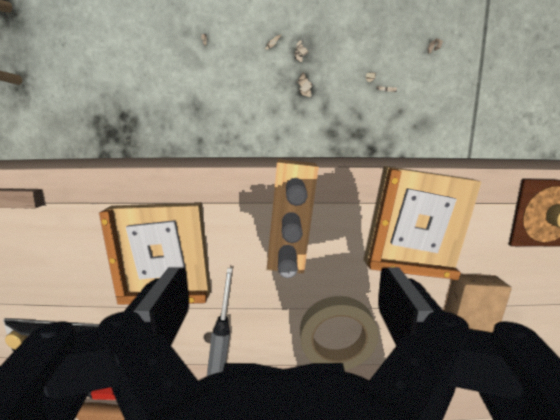

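Second view: board A with its plate at (155,250), the rack with pins at (292,230), and board B at (422,220). I'll check depth and segment by height.

Add to h.py:
```python
def cloud(cp,d):
    h,w=d.shape; g=np.stack(np.meshgrid(np.arange(w),np.arange(h)),-1).reshape(-1,2)
    P=cp["origin"]+rays(cp,g)*d.reshape(-1,1); P[d.ravel()<=0]=np.nan
    return P.reshape(h,w,3)
def blob(cp,m,z,name,amin=30):
    cs,_=cv2.findContours(m.astype(np.uint8),cv2.RETR_EXTERNAL,cv2.CHAIN_APPROX_NONE)
    for c in cs:
        if cv2.contourArea(c)<amin: continue
        X=onplane(cp,c.reshape(-1,2),z)[:,:2]
        (cx,cy),(a,b),t=cv2.minAreaRect((X*1000).astype(np.float32))
        print(name,"px",c.reshape(-1,2).mean(0).round(0),"c %.1f %.1f size %.1f %.1f ang %.1f"%(cx,cy,a,b,t))
```

Run:
```python
from h import *
for f in ("w1.png","w2.png"):
    cp,p,d=load(f); P=cloud(cp,d); z=P[...,2]
    ok=(P[...,0]>.37)&(P[...,0]<.53)&(np.arange(420)[:,None]<300)
    h,e=np.histogram(z[ok],bins=np.arange(-.01,.13,.002))
    print(f,[(round(e[i]*1000),h[i]) for i in range(len(h)) if h[i]>40])
    for n,lo,hi in (("fence",.0295,.034),("plate",.0235,.0285),("board",.015,.021),("pad",.005,.0125),("pintop",.077,.095),("dogtop",.07,.08)):
        m=ok&(z>lo)&(z<hi); m=cv2.morphologyEx(m.astype(np.uint8),cv2.MORPH_OPEN,np.ones((2,2)))
        zz=np.nanmedian(z[m>0]) if m.any() else 0; print(n,"z",round(zz,4)); 
        if m.any(): blob(cp,m,zz,n)
```

```text
w1.png [(-10, np.int64(123)), (-8, np.int64(87)), (-6, np.int64(152)), (-4, np.int64(854)), (-2, np.int64(19272)), (0, np.int64(10370)), (2, np.int64(392)), (4, np.int64(450)), (6, np.int64(2366)), (8, np.int64(2474)), (10, np.int64(398)), (12, np.int64(412)), (14, np.int64(511)), (16, np.int64(6584)), (18, np.int64(4782)), (20, np.int64(409)), (22, np.int64(413)), (24, np.int64(2174)), (26, np.int64(1214)), (28, np.int64(507)), (30, np.int64(1945)), (32, np.int64(2775)), (34, np.int64(700)), (36, np.int64(108)), (38, np.int64(78)), (40, np.int64(75)), (42, np.int64(74)), (44, np.int64(65)), (46, np.int64(74)), (48, np.int64(79)), (50, np.int64(82)), (52, np.int64(89)), (54, np.int64(84)), (56, np.int64(85)), (58, np.int64(87)), (60, np.int64(74)), (62, np.int64(81)), (64, np.int64(73)), (66, np.int64(101)), (68, np.int64(93)), (70, np.int64(96)), (72, np.int64(94)), (74, np.int64(244)), (76, np.int64(228)), (78, np.int64(203)), (80, np.int64(506)), (82, np.int64(84))]
fence z 0.0321
fence px [ 80. 266.] c 396.0 166.9 size 20.1 28.5 ang 35.6
fence px [448. 247.] c 424.3 -285.7 size 1
[... 2982 characters left out ...]
.8 21.7 ang 88.2
board px [431. 219.] c 452.8 -5.4 size 99.7 114.3 ang 82.1
pad z 0.0084
pad px [480. 276.] c 372.8 -88.9 size 47.7 3.1 ang 85.4
pad px [372. 233.] c 434.6 64.2 size 2.7 37.7 ang 82.8
pad px [ 39. 198.] c 479.6 481.5 size 7.8 22.0 ang 89.8
pad px [538. 216.] c 459.0 -156.5 size 90.3 70.6 ang 0.5
pintop z 0.0811
pintop px [288. 269.] c 420.6 169.9 size 20.8 20.0 ang 0.0
pintop px [293. 234.] c 460.2 165.5 size 20.4 20.3 ang 0.0
pintop px [298. 196.] c 499.1 161.5 size 20.1 20.6 ang 0.1
dogtop z 0.0787
dogtop px [288. 263.] c 426.4 170.4 size 11.7 20.6 ang 7.0
dogtop px [293. 228.] c 464.6 165.2 size 20.7 12.6 ang 86.8
dogtop px [296. 190.] c 504.9 162.9 size 10.8 20.5 ang 12.3
```

In the tool's units: 0.347 m / 0.75 = 0.4627, 0.25 m / 0.75 = 0.3333.

>>> {"method": "jog_arm", "body": {"plan": "0,0.04,0,0,0,0,0.085 | -0.0133,0.1133,0,0,0,0,0.085 | -0.0267,0.1867,0,0,0,0,0.085 | -0.04,0.26,0.0133,0,0,0,0.085 | -0.0547,0.3333,0.0267,0,0,0,0.085 | -0.0547,0.4,0.0533,0,0,0,0.085 | -0.0547,0.4467,0.0667,0,0,0,0.085 | -0.0547,0.4627,0.0667,0,0,0,0.085 | -0.0547,0.4627,0.0667,0,0,0,0.085"}}

```text
time: 3.45
tcp_pos: [0.4593, -0.1723, 0.2016]
eef_rot: [1.0, -0.001, 0.0, 0.0]
wrist_force: [-0.5, 0.3, 0.4]
grip_width: 0.0849
finger_force: 0.0
```

Run:
```python
from h import *
cp,p,d=snap("wrist","w3.png"); P=cloud(cp,d); z=P[...,2]
ok=(P[...,0]>.41)&(P[...,0]<.53)&(np.arange(420)[:,None]<330)&(abs(P[...,1]+.17)<.05)
for n,lo,hi in (("dogtop",.0742,.079),("foot",.029,.0335),("pad",.005,.0125)):
    m=ok&(z>lo)&(z<hi); zz=np.nanmedian(z[m]);print(n,zz,m.sum(), P[m].mean(0).round(4)); blob(cp,cv2.morphologyEx(m.astype(np.uint8),cv2.MORPH_OPEN,np.ones((2,2))),zz,n)
# second view check of top height: intersect rays of the top centre from w1
c1,p1,d1=load("w1.png")
P1=cloud(c1,d1); m1=(P1[...,2]>.0742)&(P1[...,2]<.079)&(abs(P1[...,1]+.17)<.04); print("w1 top",m1.sum(),P1[m1].mean(0).round(4))
```

```text
dogtop 0.07557455762663329 398 [ 0.461  -0.1741  0.0756]
dogtop px [287. 205.] c 459.7 -175.3 size 18.7 18.4 ang 89.9
foot 0.02962291776108683 115 [ 0.4664 -0.1737  0.0299]
pad 0.007866233864502303 6261 [ 0.4628 -0.1674  0.0079]
pad px [281. 188.] c 459.0 -169.3 size 89.7 89.0 ang 89.9
w1 top 265 [ 0.4608 -0.1734  0.0758]
```

In the tool's units: 0.16 m / 0.75 = 0.2133, 0.0025 m / 0.75 = 0.0033.

>>> {"method": "jog_arm", "body": {"plan": "0,0.0033,0.04,0,0,0,0.085 | 0.0013,0.0033,0.1067,0,0,0,0.085 | 0.0013,0.0033,0.1733,0,0,0,0.085 | 0.0013,0.0033,0.2067,0,0,0,0.085 | 0.0013,0.0033,0.2133,0,0,0,0.06 | 0.0013,0.0033,0.2133,0,0,0,0.015 | 0.0013,0.0033,0.2133,0,0,0,0.015 | 0.0013,0.0033,0.2133,0,0,0,0.015 | 0.0013,0.0033,0.2133,0,0,0,0.015", "clamp_n": 80}}

```text
time: 4.62
tcp_pos: [0.4612, -0.1743, 0.0426]
eef_rot: [1.0, -0.0, 0.001, 0.001]
wrist_force: [-1.3, 0.0, 8.4]
grip_width: 0.0172
finger_force: 77.9
```

>>> {"method": "jog_arm", "body": {"plan": "0,0,-0.0267,0,0,0,0.01 | 0,0,-0.0667,0,0,0,0.01 | 0,0,-0.0933,0,0,0,0.01 | 0,0,-0.0933,0,0,0,0.01", "clamp_n": 80}}

```text
time: 5.12
tcp_pos: [0.4612, -0.1743, 0.1128]
eef_rot: [1.0, -0.0, 0.002, 0.001]
wrist_force: [-0.1, -0.6, -2.3]
grip_width: 0.0172
finger_force: 78.2
```

Run:
```python
from h import *
snap("wrist","w4.png"); snap("scene","s4.png")
```

```text
(no output)
```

View pics/w4.png

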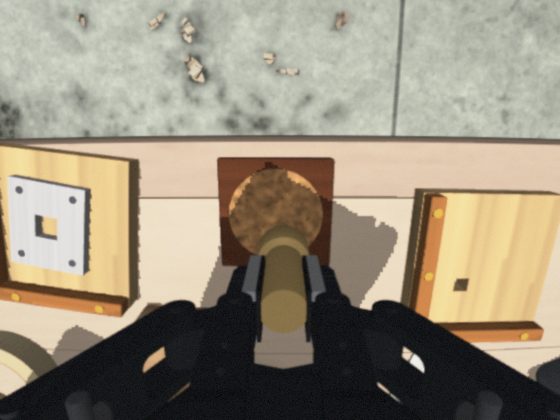

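The dog is gripped and hanging upright clear of the pad. Now board B's targets.

Add to h.py:
```python
def B(x,y,z,o=(448.8,4.0),yaw=-7.6):
    a=np.radians(yaw); c,s=np.cos(a),np.sin(a)
    return np.array([o[0]+c*x-s*y,o[1]+s*x+c*y,z*1000])/1000
```

Run:
```python
from h import *
print(B(64,3.2,.11)); delta(B(64,3.2,.113),np.radians(-7.6))
```

```text
[ 0.51266102 -0.00129252  0.11      ]
shift [ 0.0521 -0.1726 -0.0019] rotvec [ 3.0000e-04 -0.0000e+00 -1.4384e+00] q6 1.08 t 5.22
```

In the tool's units: -0.1725 m / 0.75 = -0.23, -0.16 m / 0.75 = -0.2133, -1.438 rad / 6.2832 = -0.2289.

>>> {"method": "jog_arm", "body": {"plan": "0.0133,-0.0267,0,0,0,-0.0159,0.01 | 0.0267,-0.0667,0,0,0,-0.0446,0.01 | 0.04,-0.1067,0,0,0,-0.0732,0.01 | 0.0533,-0.1467,0,0,0,-0.1019,0.01 | 0.0667,-0.1867,0,0,0,-0.1305,0.01 | 0.0693,-0.2133,0,0,0,-0.1592,0.01 | 0.0693,-0.23,0,0,0,-0.1878,0.01 | 0.0693,-0.23,0,0,0,-0.2165,0.01 | 0.0693,-0.23,0,0,0,-0.2289,0.01 | 0.0693,-0.23,0,0,0,-0.2289,0.01"}}

```text
time: 6.48
tcp_pos: [0.5123, -0.0014, 0.1103]
eef_rot: [0.753, 0.658, -0.001, -0.001]
wrist_force: [0.0, -0.2, -1.2]
grip_width: 0.017
finger_force: 78.2
```

Run:
```python
from h import *
delta(B(64,3.2,.055),np.radians(-7.6))
```

```text
shift [0.0002 0.0004 0.0553] rotvec [-0.0015  0.0001 -0.001 ] q6 0.00 t 6.47
```

In the tool's units: 0.055 m / 0.75 = 0.0733, -0.026 m / 0.75 = -0.0347.

>>> {"method": "jog_arm", "body": {"plan": "0,0,0.04,0,0,0,0.01 | 0,0,0.0733,0,0,0,0.01 | 0,0,0.0733,0,0,0,0.01 | 0,-0.008,0.0733,0,0,0,0.01 | 0,-0.0147,0.0733,0,0,0,0.01 | 0,-0.02,0.0733,0,0,0,0.01 | 0,-0.0253,0.0733,0,0,0,0.01 | 0,-0.0307,0.0733,0,0,0,0.01 | 0,-0.0347,0.0733,0,0,0,0.01 | 0,-0.0347,0.0733,0,0,0,0.01"}}

```text
time: 7.72
tcp_pos: [0.4866, 0.002, 0.0562]
eef_rot: [0.753, 0.659, -0.0, -0.0]
wrist_force: [0.2, -0.2, -0.9]
grip_width: 0.0171
finger_force: 78.3
```

>>> {"method": "jog_arm", "body": {"plan": "0,-0.0013,0,0,0,0,0.01 | 0,-0.0027,0,0,0,0,0.01 | 0,-0.0027,0,0,0,0,0.01"}}

```text
time: 8.1
tcp_pos: [0.4853, 0.0022, 0.0563]
eef_rot: [0.753, 0.659, 0.0, 0.0]
wrist_force: [2.5, 0.9, -2.1]
grip_width: 0.0172
finger_force: 78.3
```

Run:
```python
from h import *
snap("wrist","w5.png")
```

```text
(no output)
```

View pics/w5.png

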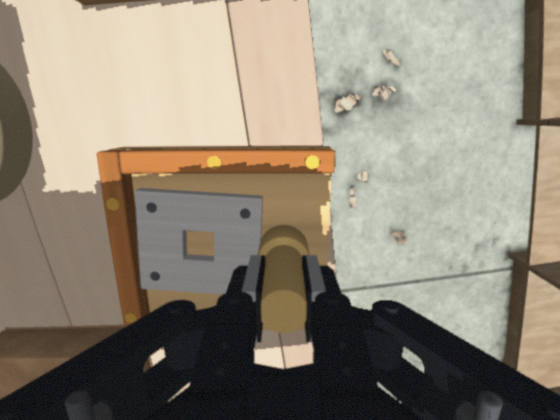

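The plate is now near the left (-x) fence and still turned slightly; the dog is on its +x edge. I'll keep pushing.

In the tool's units: -0.002 m / 0.75 = -0.0027, -0.001 m / 0.75 = -0.0013.

>>> {"method": "jog_arm", "body": {"plan": "0,-0.0013,0,0,0,0,0.01 | 0,-0.0027,0,0,0,0,0.01 | 0,-0.0027,0,0,0,0,0.01 | 0,-0.0027,0,0,0,0,0.01"}}

```text
time: 8.65
tcp_pos: [0.4846, 0.0024, 0.0567]
eef_rot: [0.753, 0.658, 0.001, 0.001]
wrist_force: [8.3, 1.3, -1.7]
grip_width: 0.0173
finger_force: 78.5
```

>>> {"method": "jog_arm", "body": {"plan": "0,-0.0013,0,0,0,0,0.01 | 0,-0.0027,0,0,0,0,0.01 | 0,-0.0027,0,0,0,0,0.01"}}

```text
time: 9.02
tcp_pos: [0.484, 0.0026, 0.057]
eef_rot: [0.753, 0.658, 0.003, 0.003]
wrist_force: [11.2, 3.7, -1.2]
grip_width: 0.0177
finger_force: 78.8
```

Run:
```python
from h import *
def look():
    cp,p,d=snap("wrist"); P=cloud(cp,d); z=P[...,2]
    ok=(abs(P[...,0]-.45)<.09)&(abs(P[...,1]-.01)<.09)&(np.arange(420)[:,None]<330)
    for n,lo,hi in (("fence",.0295,.034),("plate",.0235,.0285)):
        m=ok&(z>lo)&(z<hi); blob(cp,cv2.morphologyEx(m.astype(np.uint8),cv2.MORPH_OPEN,np.ones((2,2))),np.nanmedian(z[m]),n,200)
look(); s=state(); print(s["wrist_force"],s["tcp_pos"]); print(B(-15,16,0))
```

```text
fence px [185. 197.] c 451.5 11.4 size 103.5 123.5 ang 82.5
plate px [177. 237.] c 436.8 8.7 size 86.2 74.6 ang 82.4
[12.18670629  2.52306835 -0.89715356] [0.48400543 0.00256036 0.05705072]
[0.43604787 0.02184329 0.        ]
```

In the tool's units: -0.055 m / 0.75 = -0.0733, 0.006 m / 0.75 = 0.008.

>>> {"method": "jog_arm", "body": {"plan": "0,0.008,0,0,0,0,0.01 | 0,0.0133,-0.0133,0,0,0,0.01 | 0,0.016,-0.0533,0,0,0,0.01 | 0,0.016,-0.0733,0,0,0,0.01 | 0,0.016,-0.0733,0,0,0,0.01"}}

```text
time: 9.7
tcp_pos: [0.4929, 0.0011, 0.1121]
eef_rot: [0.753, 0.659, 0.0, 0.001]
wrist_force: [0.4, -0.4, -1.8]
grip_width: 0.0172
finger_force: 78.8
```

Run:
```python
from h import *
delta(B(-11,-53,.112),np.radians(-97.6))
```

```text
shift [-0.056  -0.0551  0.0001] rotvec [ 1.3000e-03 -1.2000e-03  1.5705e+00] q6 0.00 t 9.70
```

In the tool's units: -0.056 m / 0.75 = -0.0747, -0.055 m / 0.75 = -0.0733, 1.57 rad / 6.2832 = 0.2499.

>>> {"method": "jog_arm", "body": {"plan": "-0.0133,-0.0133,0,0,0,0.0239,0.01 | -0.0267,-0.0267,0,0,0,0.0525,0.01 | -0.04,-0.04,0,0,0,0.0812,0.01 | -0.0533,-0.0533,0,0,0,0.1098,0.01 | -0.0667,-0.0667,0,0,0,0.1385,0.01 | -0.0747,-0.0733,0,0,0,0.1671,0.01 | -0.0747,-0.0733,0,0,0,0.1958,0.01 | -0.0747,-0.0733,0,0,0,0.2244,0.01 | -0.0747,-0.0733,0,0,0,0.2499,0.01 | -0.0747,-0.0733,0,0,0,0.2499,0.01"}}

```text
time: 10.95
tcp_pos: [0.4304, -0.047, 0.1106]
eef_rot: [0.998, -0.066, -0.001, -0.0]
wrist_force: [0.3, 0.0, -0.6]
grip_width: 0.0179
finger_force: 78.7
```

Run:
```python
from h import *
delta(B(-11,-53,.056),np.radians(-97.6)); delta(B(-11,-28,.056))
cp,p,d=snap("wrist","w6.png")
```

```text
shift [0.0005 0.0001 0.0546] rotvec [-0.0001  0.0014  0.0015] q6 1.44 t 10.95
shift [ 0.0006 -0.0249  0.0546] t 10.95
```

View pics/w6.png

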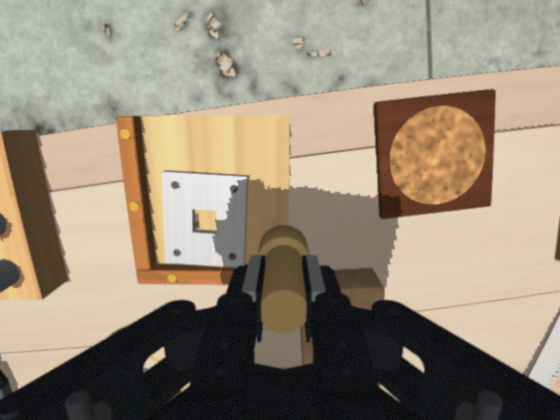

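The plate lies flush on the lower (-x) fence, with a gap to the left (+y) fence; the dog is at its right side. Push along tool -y.

In the tool's units: 0.055 m / 0.75 = 0.0733, 0.03 m / 0.75 = 0.04.

>>> {"method": "jog_arm", "body": {"plan": "0,0,0.04,0,0,0,0.01 | 0,0,0.0733,0,0,0,0.01 | 0,0,0.0733,0,0,0,0.01 | 0,-0.008,0.0733,0,0,0,0.01 | 0,-0.0147,0.0733,0,0,0,0.01 | 0,-0.02,0.0733,0,0,0,0.01 | 0,-0.0253,0.0733,0,0,0,0.01 | 0,-0.0293,0.0733,0,0,0,0.01 | 0,-0.0293,0.0733,0,0,0,0.01"}}

```text
time: 12.12
tcp_pos: [0.4338, -0.0251, 0.0563]
eef_rot: [0.998, -0.066, -0.0, 0.0]
wrist_force: [0.4, 0.3, -2.5]
grip_width: 0.0176
finger_force: 78.7
```

>>> {"method": "jog_arm", "body": {"plan": "0,-0.0013,0,0,0,0,0.01 | 0,-0.0027,0,0,0,0,0.01 | 0,-0.004,0,0,0,0,0.01 | 0,-0.004,0,0,0,0,0.01"}}

```text
time: 12.62
tcp_pos: [0.4342, -0.0222, 0.0563]
eef_rot: [0.998, -0.066, -0.0, 0.0]
wrist_force: [-0.6, -0.6, -1.7]
grip_width: 0.0173
finger_force: 78.7
```

Run:
```python
from h import *
delta(B(-11,-28,.056))
```

```text
shift [0.     0.0001 0.0003] t 12.62
```

In the tool's units: -0.002 m / 0.75 = -0.0027, -0.001 m / 0.75 = -0.0013.

>>> {"method": "jog_arm", "body": {"plan": "0,-0.0013,0,0,0,0,0.01 | 0,-0.0027,0,0,0,0,0.01 | 0,-0.0027,0,0,0,0,0.01"}}

```text
time: 13.0
tcp_pos: [0.4355, -0.0207, 0.0565]
eef_rot: [0.998, -0.066, 0.001, 0.0]
wrist_force: [2.1, -5.6, -1.7]
grip_width: 0.0174
finger_force: 78.8
```

>>> {"method": "jog_arm", "body": {"plan": "0,-0.0013,0,0,0,0,0.01 | 0,-0.0027,0,0,0,0,0.01 | 0,-0.0027,0,0,0,0,0.01"}}

```text
time: 13.38
tcp_pos: [0.4361, -0.0196, 0.0566]
eef_rot: [0.998, -0.066, 0.002, 0.001]
wrist_force: [1.0, -18.2, -1.0]
grip_width: 0.0171
finger_force: 79.7
```

In the tool's units: -0.13 m / 0.75 = -0.1733, -0.12 m / 0.75 = -0.16.

>>> {"method": "jog_arm", "body": {"plan": "0,0.008,0,0,0,0,0.01 | 0,0.016,-0.0067,0,0,0,0.01 | 0,0.0333,-0.0533,0,0,0,0.01 | 0,0.0667,-0.1067,0,0,0,0.01 | 0,0.0933,-0.16,0,0,0,0.01 | 0,0.0933,-0.1733,0,0,0,0.01 | 0,0.0933,-0.1733,0,0,0,0.01"}}

```text
time: 14.25
tcp_pos: [0.4253, -0.0873, 0.1862]
eef_rot: [0.998, -0.066, 0.0, 0.0]
wrist_force: [0.6, 0.4, -2.0]
grip_width: 0.017
finger_force: 79.2
```

Add to h.py:
```python
def look(o,f=None,r=.09):
    cp,p,d=snap("wrist",f); P=cloud(cp,d); z=P[...,2]
    ok=(abs(P[...,0]-o[0])<r)&(abs(P[...,1]-o[1])<r)&(np.arange(420)[:,None]<330)
    for n,lo,hi in (("fence",.0295,.034),("plate",.0235,.0285)):
        m=ok&(z>lo)&(z<hi); m=cv2.morphologyEx(m.astype(np.uint8),cv2.MORPH_OPEN,np.ones((3,3)) if n=="plate" else np.ones((2,2))); blob(cp,m,np.nanmedian(z[m>0]),n,200)
```

Run:
```python
from h import *
look((.4488,.004),"w7.png"); print(B(-15,16,0))
```

```text
fence px [159. 209.] c 449.0 4.4 size 115.4 123.2 ang 82.6
plate px [167. 196.] c 439.4 23.3 size 62.0 70.2 ang 82.4
[0.43604787 0.02184329 0.        ]
```

View pics/w7.png

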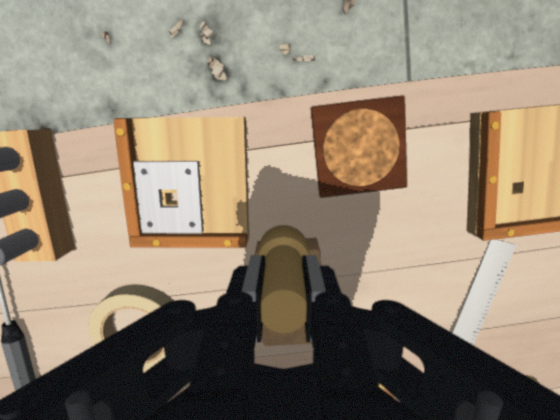

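The plate sits against the left fence but shows about 3 mm of gap to the lower (-x) fence, so it needs a second x push.

Run:
```python
from h import *
delta(B(46,14,.112),np.radians(-7.6))
```

```text
shift [ 0.0576 -0.1074  0.0735] rotvec [-1.1000e-03  6.0000e-04 -1.5702e+00] q6 1.35 t 14.30
```

In the tool's units: -0.107 m / 0.75 = -0.1427, -0.09 m / 0.75 = -0.12, -1.57 rad / 6.2832 = -0.2499.

>>> {"method": "jog_arm", "body": {"plan": "0.0133,-0.0133,0,0,0,-0.0239,0.01 | 0.04,-0.04,0.0133,0,0,-0.0525,0.01 | 0.06,-0.0667,0.0267,0,0,-0.0812,0.01 | 0.0767,-0.0933,0.04,0,0,-0.1098,0.01 | 0.0767,-0.12,0.0533,0,0,-0.1385,0.01 | 0.0767,-0.1427,0.0733,0,0,-0.1671,0.01 | 0.0767,-0.1427,0.0933,0,0,-0.1958,0.01 | 0.0767,-0.1427,0.098,0,0,-0.2244,0.01 | 0.0767,-0.1427,0.098,0,0,-0.2499,0.01 | 0.0767,-0.1427,0.098,0,0,-0.2499,0.01"}}

```text
time: 15.55
tcp_pos: [0.4958, 0.0115, 0.1112]
eef_rot: [0.753, 0.658, -0.001, -0.001]
wrist_force: [0.0, 0.6, -1.5]
grip_width: 0.0172
finger_force: 79.2
```

Run:
```python
from h import *
delta(B(46,14,.0565),np.radians(-7.6)); delta(B(34,14,.0565))
```

```text
shift [0.0003 0.0005 0.0547] rotvec [-0.0029  0.0001 -0.0006] q6 0.02 t 15.55
shift [ 0.0003 -0.0115  0.0548] t 15.55
```

In the tool's units: 0.055 m / 0.75 = 0.0733, 0.03 m / 0.75 = 0.04.

>>> {"method": "jog_arm", "body": {"plan": "0,0,0.04,0,0,0,0.01 | 0,0,0.0733,0,0,0,0.01 | 0,0,0.0733,0,0,0,0.01 | 0,-0.0067,0.0733,0,0,0,0.01 | 0,-0.0107,0.0733,0,0,0,0.01 | 0,-0.0133,0.0733,0,0,0,0.01 | 0,-0.0147,0.0733,0,0,0,0.01 | 0,-0.0147,0.0733,0,0,0,0.01"}}

```text
time: 16.55
tcp_pos: [0.486, 0.0122, 0.0581]
eef_rot: [0.753, 0.659, 0.0, 0.0]
wrist_force: [1.1, -0.4, -0.8]
grip_width: 0.0174
finger_force: 79.2
```

>>> {"method": "jog_arm", "body": {"plan": "0,-0.0013,0,0,0,0,0.01 | 0,-0.0027,0,0,0,0,0.01 | 0,-0.0027,0,0,0,0,0.01"}}

```text
time: 16.92
tcp_pos: [0.4845, 0.0124, 0.058]
eef_rot: [0.753, 0.659, 0.001, 0.001]
wrist_force: [5.4, -0.4, -1.9]
grip_width: 0.0174
finger_force: 79.3
```

>>> {"method": "jog_arm", "body": {"plan": "0,-0.0013,0,0,0,0,0.01 | 0,-0.0027,0,0,0,0,0.01 | 0,-0.0027,0,0,0,0,0.01"}}

```text
time: 17.3
tcp_pos: [0.4839, 0.0126, 0.0582]
eef_rot: [0.753, 0.658, 0.002, 0.002]
wrist_force: [10.2, 0.1, -2.0]
grip_width: 0.0175
finger_force: 79.4
```

In the tool's units: -0.13 m / 0.75 = -0.1733, -0.12 m / 0.75 = -0.16.

>>> {"method": "jog_arm", "body": {"plan": "0,0.0053,0,0,0,0,0.01 | 0,0.0133,0,0,0,0,0.01 | 0,0.0267,-0.04,0,0,0,0.01 | 0,0.0533,-0.1067,0,0,0,0.01 | -0.0267,0.08,-0.16,0,0,0,0.01 | -0.0267,0.08,-0.1733,0,0,0,0.01 | -0.0267,0.08,-0.1733,0,0,0,0.01"}}

```text
time: 18.18
tcp_pos: [0.5378, -0.0148, 0.1874]
eef_rot: [0.753, 0.658, -0.0, -0.0]
wrist_force: [-0.0, 0.3, -2.3]
grip_width: 0.0175
finger_force: 79.4
```

Run:
```python
from h import *
look((.4488,.004),"w8.png"); print(B(-15,16,0))
```

```text
fence px [164. 161.] c 450.6 4.9 size 114.8 123.6 ang 82.4
plate px [172. 170.] c 436.7 22.9 size 59.7 71.6 ang 82.4
[0.43604787 0.02184329 0.        ]
```

View pics/w8.png

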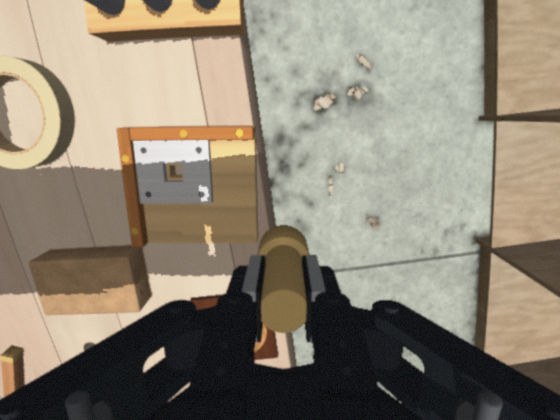

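Plate B now fills the corner, flush on both the left and upper fences. On to board A.

In the tool's units: 0.257 m / 0.75 = 0.3427, 0.25 m / 0.75 = 0.3333, -0.16 rad / 6.2832 = -0.0255.

>>> {"method": "jog_arm", "body": {"plan": "0.04,-0.0133,0,0,0,0,0.01 | 0.1067,-0.0333,0,0,0,-0.0048,0.01 | 0.1733,-0.0533,0,0,0,-0.0111,0.01 | 0.24,-0.0733,0,0,0,-0.0175,0.01 | 0.2933,-0.0893,0,0,0,-0.0223,0.01 | 0.3333,-0.0973,0,0,0,-0.0255,0.01 | 0.3427,-0.0973,0,0,0,-0.0255,0.01 | 0.3427,-0.0973,0,0,0,-0.0255,0.01"}}

```text
time: 19.23
tcp_pos: [0.4997, 0.2493, 0.1866]
eef_rot: [0.697, 0.717, -0.001, -0.0]
wrist_force: [0.1, 0.3, -1.4]
grip_width: 0.0174
finger_force: 79.2
```

Run:
```python
from h import *
look((.414,.333),"w9.png",.085)
cp,p,d=load("w9.png"); P=cloud(cp,d); m=(P[...,2]>.013)&(P[...,2]<.036)&(abs(P[...,0]-.414)<.085)&(abs(P[...,1]-.333)<.085)
# outer rim of fences: outer edges at fence-top height
f=(P[...,2]>.0295)&(P[...,2]<.0345)&(abs(P[...,0]-.414)<.085)&(abs(P[...,1]-.333)<.085)&(np.arange(420)[:,None]<330)
Q=P[f][:,:2]*1000; print(len(Q),Q.min(0),Q.max(0))
```

```text
fence px [156.  72.] c 409.7 332.8 size 123.6 115.6 ang 1.6
plate px [195. 103.] c 417.6 332.3 size 70.8 60.7 ang 6.0
3811 [345.57109384 274.19772157] [469.14458386 392.63950841]
```

View pics/w9.png

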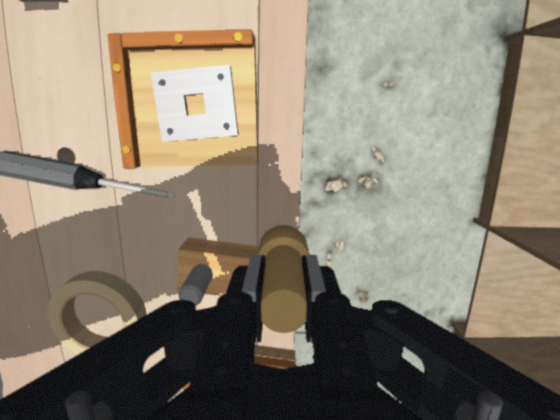

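Board A is at (190,100) with its plate off the corner and turned about 4°.

Add to h.py:
```python
def A(x,y,z): return B(x,y,z,(409.7,332.8),1.6)
```

Run:
```python
from h import *
delta(A(67,-1,.112),np.radians(1.6));delta(A(67,-1,.0575),np.radians(1.6));delta(A(34,-1,.0575))
```

```text
shift [ 0.0855 -0.0208  0.0749] rotvec [-0.0016  0.0008 -0.0012] q6 0.32 t 19.27
shift [ 0.0855 -0.0207  0.1294] rotvec [-0.0016  0.0008 -0.0012] q6 0.32 t 19.27
shift [ 0.0855 -0.0537  0.1294] t 19.27
```

In the tool's units: 0.1295 m / 0.75 = 0.1727, 0.115 m / 0.75 = 0.1533.

>>> {"method": "jog_arm", "body": {"plan": "0.04,-0.0093,0.0133,0,0,0,0.01 | 0.0933,-0.0227,0.04,0,0,0,0.01 | 0.114,-0.0267,0.1,0,0,0,0.01 | 0.114,-0.0267,0.1533,0,0,0,0.01 | 0.114,-0.0273,0.1727,0,0,0,0.01 | 0.114,-0.0273,0.1727,0,0,0,0.01"}}

```text
time: 20.02
tcp_pos: [0.4777, 0.3335, 0.058]
eef_rot: [0.698, 0.716, -0.001, -0.0]
wrist_force: [0.6, -0.4, -1.2]
grip_width: 0.0171
finger_force: 79.2
```

>>> {"method": "jog_arm", "body": {"plan": "0,-0.008,0,0,0,0,0.01 | 0,-0.0147,0,0,0,0,0.01 | 0,-0.02,0,0,0,0,0.01 | 0,-0.0253,0,0,0,0,0.01 | 0,-0.0307,0,0,0,0,0.01 | 0,-0.0347,0,0,0,0,0.01 | 0,-0.0387,0,0,0,0,0.01 | 0,-0.0413,0,0,0,0,0.01 | 0,-0.0413,0,0,0,0,0.01"}}

```text
time: 21.15
tcp_pos: [0.4471, 0.3338, 0.0588]
eef_rot: [0.697, 0.717, 0.001, 0.0]
wrist_force: [4.3, 0.6, 5.6]
grip_width: 0.0173
finger_force: 80.2
```

>>> {"method": "jog_arm", "body": {"plan": "0,-0.0013,0,0,0,0,0.01 | 0,-0.0027,0,0,0,0,0.01 | 0,-0.0027,0,0,0,0,0.01"}}

```text
time: 21.52
tcp_pos: [0.4452, 0.3338, 0.0588]
eef_rot: [0.697, 0.717, 0.001, 0.0]
wrist_force: [4.7, 0.9, 5.8]
grip_width: 0.0174
finger_force: 80.2
```

In the tool's units: -0.002 m / 0.75 = -0.0027, -0.001 m / 0.75 = -0.0013.

>>> {"method": "jog_arm", "body": {"plan": "0,-0.0013,0,0,0,0,0.01 | 0,-0.0027,0,0,0,0,0.01 | 0,-0.0027,0,0,0,0,0.01"}}

```text
time: 21.9
tcp_pos: [0.4433, 0.3337, 0.0588]
eef_rot: [0.697, 0.717, 0.001, 0.0]
wrist_force: [5.1, 0.3, 6.1]
grip_width: 0.0173
finger_force: 80.2
```

```bash
python3 - <<'E'
from h import *
delta(A(34,-1,.0575))
E
```

```text
shift [-0.001   0.0003  0.0013] t 21.90
```

In the tool's units: -0.002 m / 0.75 = -0.0027, -0.001 m / 0.75 = -0.0013.

>>> {"method": "jog_arm", "body": {"plan": "0,0,-0.0013,0,0,0,0.01 | 0,0,-0.0027,0,0,0,0.01 | 0,0,-0.0027,0,0,0,0.01"}}

```text
time: 22.28
tcp_pos: [0.4418, 0.3332, 0.0601]
eef_rot: [0.698, 0.717, -0.001, -0.0]
wrist_force: [-0.5, 0.4, 2.3]
grip_width: 0.0174
finger_force: 79.8
```

```bash
python3 - <<'E'
from h import *
look((.41,.333),"w10.png"); print(A(-15,16,0))
E
```

```text
fence px [189. 192.] c 409.8 337.8 size 123.7 107.3 ang 2.0
plate px [185. 237.] c 394.1 334.4 size 72.3 88.9 ang 2.0
[0.3942591  0.34837494 0.        ]
```

View pics/w10.png

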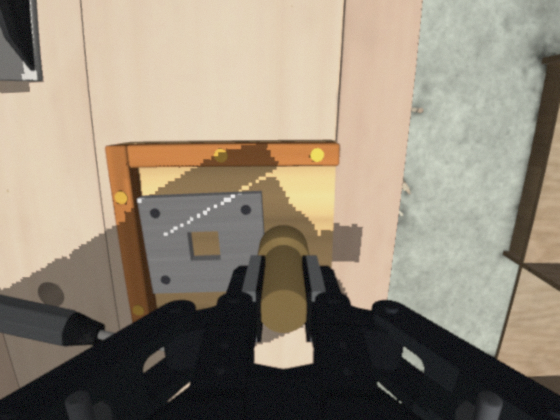

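Plate A is close to the left (-x) fence and slightly turned. The dog rubs the board, so I'll raise it a touch, grip harder, and continue.

The rows are not in the units I measure in: shifts go in shares of 0.75 m and turns go in shares of 2 pi rad. I convert before sending: -0.002 m / 0.75 = -0.0027, -0.001 m / 0.75 = -0.0013.

>>> {"method": "jog_arm", "body": {"plan": "0,0,-0.0013,0,0,0,0.01 | 0,0,-0.0027,0,0,0,0.01 | 0,0,-0.0027,0,0,0,0.01 | 0,-0.0013,-0.0027,0,0,0,0.01 | 0,-0.0027,-0.0027,0,0,0,0.01 | 0,-0.0027,-0.0027,0,0,0,0.01", "clamp_n": 110}}

```text
time: 23.08
tcp_pos: [0.4404, 0.3333, 0.0622]
eef_rot: [0.697, 0.717, -0.0, 0.0]
wrist_force: [-0.2, 0.1, -1.5]
grip_width: 0.0166
finger_force: 107.3
```

>>> {"method": "jog_arm", "body": {"plan": "0,-0.0013,0,0,0,0,0.01 | 0,-0.0027,0,0,0,0,0.01 | 0,-0.0027,0,0,0,0,0.01"}}

```text
time: 23.45
tcp_pos: [0.4384, 0.3333, 0.0622]
eef_rot: [0.697, 0.717, -0.0, 0.0]
wrist_force: [0.2, 0.3, -2.5]
grip_width: 0.0168
finger_force: 107.3
```

Run:
```python
from h import *
cp,p,d=snap("scene","s11.png"); 
q=proj(cp,[[.44,.333,.05]])[0].astype(int); print(q)
c=p[max(q[1]-75,0):q[1]+75,max(q[0]-90,0):q[0]+90]; c1=cv2.resize(c,None,fx=3.5,fy=3.5,interpolation=cv2.INTER_CUBIC); cv2.imwrite("pics/s11c.png",c1)
```

```text
[218 301]
```

View pics/s11c.png

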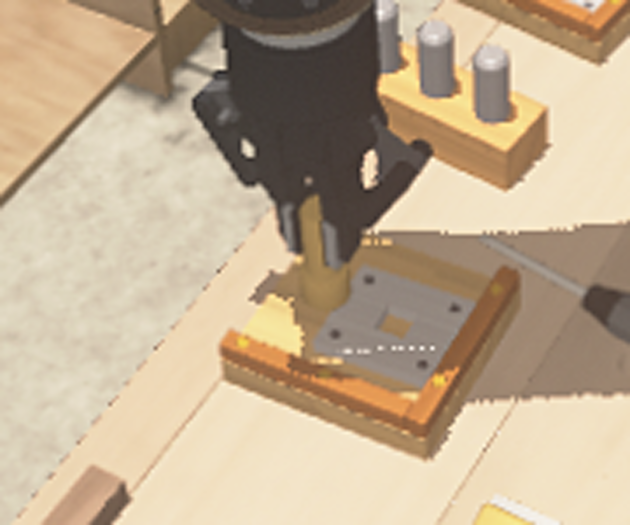

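The dog's foot has ridden up onto the plate's +x edge (crop about (325,290)), so it was too high. I'll back off, find the board height by contact, and push lower.

In the tool's units: 0.022 m / 0.75 = 0.0293, 0.012 m / 0.75 = 0.016.

>>> {"method": "jog_arm", "body": {"plan": "0,0.0067,-0.0027,0,0,0,0.01 | 0,0.016,-0.0027,0,0,0,0.01 | 0,0.0293,-0.0013,0,0,0,0.01 | 0,0.0293,0.0053,0,0,0,0.01 | 0,0.0293,0.008,0,0,0,0.01 | 0,0.0293,0.008,0,0,0,0.01"}}

```text
time: 24.25
tcp_pos: [0.4602, 0.3338, 0.0559]
eef_rot: [0.697, 0.717, -0.0, -0.0]
wrist_force: [0.0, -0.4, -1.6]
grip_width: 0.0172
finger_force: 107.5
```

>>> {"method": "jog_arm", "body": {"plan": "0,0,0.0013,0,0,0,0.01 | 0,0,0.0027,0,0,0,0.01 | 0,0,0.0027,0,0,0,0.01"}}

```text
time: 24.62
tcp_pos: [0.4605, 0.3339, 0.0542]
eef_rot: [0.697, 0.717, -0.0, 0.0]
wrist_force: [-0.2, -0.5, -1.6]
grip_width: 0.0167
finger_force: 107.5
```

>>> {"method": "jog_arm", "body": {"plan": "0,0,0.0013,0,0,0,0.01 | 0,0,0.0027,0,0,0,0.01 | 0,0,0.0027,0,0,0,0.01"}}

```text
time: 25.0
tcp_pos: [0.4606, 0.3339, 0.0527]
eef_rot: [0.697, 0.717, 0.0, 0.0]
wrist_force: [-1.8, -0.8, 6.0]
grip_width: 0.0165
finger_force: 108.5
```

In the tool's units: -0.015 m / 0.75 = -0.02, -0.014 m / 0.75 = -0.0187.

>>> {"method": "jog_arm", "body": {"plan": "0,0,-0.0027,0,0,0,0.01 | 0,0,-0.0027,0,0,0,0.01 | 0,-0.0067,-0.0027,0,0,0,0.01 | 0,-0.012,-0.0027,0,0,0,0.01 | 0,-0.016,-0.0027,0,0,0,0.01 | 0,-0.0187,-0.0027,0,0,0,0.01 | 0,-0.02,-0.0027,0,0,0,0.01 | 0,-0.02,-0.0027,0,0,0,0.01"}}

```text
time: 26.0
tcp_pos: [0.4455, 0.3335, 0.0543]
eef_rot: [0.697, 0.717, -0.0, 0.0]
wrist_force: [-0.0, -0.3, -0.6]
grip_width: 0.0168
finger_force: 107.6
```

>>> {"method": "jog_arm", "body": {"plan": "0,-0.0013,0,0,0,0,0.01 | 0,-0.0027,0,0,0,0,0.01 | 0,-0.0027,0,0,0,0,0.01"}}

```text
time: 26.38
tcp_pos: [0.4439, 0.3334, 0.0544]
eef_rot: [0.697, 0.717, 0.0, 0.0]
wrist_force: [3.2, -0.8, -1.9]
grip_width: 0.017
finger_force: 107.5
```

>>> {"method": "jog_arm", "body": {"plan": "0,-0.0013,0,0,0,0,0.01 | 0,-0.0027,0,0,0,0,0.01 | 0,-0.0027,0,0,0,0,0.01"}}

```text
time: 26.75
tcp_pos: [0.4433, 0.3336, 0.0547]
eef_rot: [0.697, 0.717, 0.002, 0.001]
wrist_force: [9.0, -3.0, -1.4]
grip_width: 0.0166
finger_force: 107.7
```

In the tool's units: -0.055 m / 0.75 = -0.0733, -0.04 m / 0.75 = -0.0533.

>>> {"method": "jog_arm", "body": {"plan": "0,0.0053,0,0,0,0,0.01 | 0,0.0133,0,0,0,0,0.01 | 0,0.016,-0.0533,0,0,0,0.01 | 0,0.016,-0.0733,0,0,0,0.01 | 0,0.016,-0.0733,0,0,0,0.01"}}

```text
time: 27.38
tcp_pos: [0.4537, 0.3338, 0.1098]
eef_rot: [0.697, 0.717, 0.001, 0.0]
wrist_force: [0.2, 0.1, -1.8]
grip_width: 0.0169
finger_force: 108.0
```

Run:
```python
from h import *
delta(A(-13,-54,.11),np.radians(-88.4))
```

```text
shift [-0.0539 -0.0569 -0.0003] rotvec [ 5.0000e-04 -1.6000e-03  1.5699e+00] q6 0.49 t 27.38
```

In the tool's units: -0.057 m / 0.75 = -0.076, -0.054 m / 0.75 = -0.072, 1.57 rad / 6.2832 = 0.2499.

>>> {"method": "jog_arm", "body": {"plan": "-0.0133,-0.0133,0,0,0,0.0239,0.01 | -0.0267,-0.0267,0,0,0,0.0525,0.01 | -0.04,-0.04,0,0,0,0.0812,0.01 | -0.0533,-0.0533,0,0,0,0.1098,0.01 | -0.0667,-0.0667,0,0,0,0.1385,0.01 | -0.072,-0.076,0,0,0,0.1671,0.01 | -0.072,-0.076,0,0,0,0.1958,0.01 | -0.072,-0.076,0,0,0,0.2244,0.01 | -0.072,-0.076,0,0,0,0.2499,0.01 | -0.072,-0.076,0,0,0,0.2499,0.01"}}

```text
time: 28.62
tcp_pos: [0.3975, 0.278, 0.1083]
eef_rot: [1.0, 0.014, -0.001, 0.0]
wrist_force: [-0.2, 0.0, -2.2]
grip_width: 0.0166
finger_force: 107.9
```

Run:
```python
from h import *
delta(A(-13,-54,.0543),np.radians(-88.4)); delta(A(-13,-28,.0543))
```

```text
shift [ 0.0008 -0.0005  0.054 ] rotvec [0.0008 0.0015 0.001 ] q6 2.02 t 28.62
shift [ 0.0008 -0.0265  0.054 ] t 28.62
```

In the tool's units: 0.054 m / 0.75 = 0.072, 0.03 m / 0.75 = 0.04.

>>> {"method": "jog_arm", "body": {"plan": "0,0,0.04,0,0,0,0.01 | 0,0,0.072,0,0,0,0.01 | 0,0,0.072,0,0,0,0.01 | 0,-0.008,0.072,0,0,0,0.01 | 0,-0.0147,0.072,0,0,0,0.01 | 0,-0.02,0.072,0,0,0,0.01 | 0,-0.0253,0.072,0,0,0,0.01 | 0,-0.0293,0.072,0,0,0,0.01 | 0,-0.0333,0.072,0,0,0,0.01 | 0,-0.0333,0.072,0,0,0,0.01"}}

```text
time: 29.88
tcp_pos: [0.3973, 0.3034, 0.0552]
eef_rot: [1.0, 0.014, 0.0, -0.0]
wrist_force: [-0.2, -0.0, -0.8]
grip_width: 0.0168
finger_force: 112.1
```

>>> {"method": "jog_arm", "body": {"plan": "0,-0.0013,0,0,0,0,0.01 | 0,-0.0027,0,0,0,0,0.01 | 0,-0.0027,0,0,0,0,0.01"}}

```text
time: 30.25
tcp_pos: [0.397, 0.3049, 0.0552]
eef_rot: [1.0, 0.014, -0.0, 0.0]
wrist_force: [0.2, -2.8, -0.8]
grip_width: 0.0168
finger_force: 112.2
```

>>> {"method": "jog_arm", "body": {"plan": "0,-0.0013,0,0,0,0,0.01 | 0,-0.0027,0,0,0,0,0.01 | 0,-0.0027,0,0,0,0,0.01"}}

```text
time: 30.62
tcp_pos: [0.3963, 0.306, 0.0551]
eef_rot: [1.0, 0.014, -0.001, 0.001]
wrist_force: [-0.9, -10.4, 3.5]
grip_width: 0.0168
finger_force: 112.8
```

In the tool's units: -0.055 m / 0.75 = -0.0733, -0.04 m / 0.75 = -0.0533.

>>> {"method": "jog_arm", "body": {"plan": "0,0.0053,0,0,0,0,0.01 | 0,0.0133,0,0,0,0,0.01 | 0,0.016,-0.0533,0,0,0,0.01 | 0,0.016,-0.0733,0,0,0,0.01 | 0,0.016,-0.0733,0,0,0,0.01"}}

```text
time: 31.25
tcp_pos: [0.398, 0.2954, 0.1109]
eef_rot: [1.0, 0.014, 0.001, -0.001]
wrist_force: [1.3, 0.1, -2.1]
grip_width: 0.0169
finger_force: 112.1
```

Run:
```python
from h import *
delta(A(46,15,.11),np.radians(1.6)); look((.41,.333))
```

```text
shift [ 0.0588 -0.0521  0.0011] rotvec [-2.5000e-03 -8.0000e-04  1.5706e+00] q6 2.05 t 31.25
fence px [170. 219.] c 408.1 361.9 size 123.3 57.6 ang 1.9
plate px [210. 220.] c 393.4 349.5 size 71.7 61.8 ang 1.9
```

In the tool's units: 0.0585 m / 0.75 = 0.078, 0.058 m / 0.75 = 0.0773, -1.57 rad / 6.2832 = -0.2499.

>>> {"method": "jog_arm", "body": {"plan": "0.0133,-0.0133,0,0,0,-0.0239,0.01 | 0.04,-0.0267,0,0,0,-0.0525,0.01 | 0.06,-0.04,0,0,0,-0.0812,0.01 | 0.0773,-0.0533,0,0,0,-0.1098,0.01 | 0.078,-0.0667,0,0,0,-0.1385,0.01 | 0.078,-0.0693,0,0,0,-0.1671,0.01 | 0.078,-0.0693,0,0,0,-0.1958,0.01 | 0.078,-0.0693,0,0,0,-0.2244,0.01 | 0.078,-0.0693,0,0,0,-0.2499,0.01 | 0.078,-0.0693,0,0,0,-0.2499,0.01"}}

```text
time: 32.55
tcp_pos: [0.4542, 0.3486, 0.1089]
eef_rot: [0.698, 0.716, -0.001, -0.0]
wrist_force: [-0.2, -0.3, -2.8]
grip_width: 0.017
finger_force: 112.1
```

Run:
```python
from h import *
delta(A(46,15,.0543),np.radians(1.6))
```

```text
shift [0.0005 0.0012 0.0546] rotvec [-0.0016  0.0009 -0.0019] q6 0.51 t 32.55
```

In the tool's units: 0.0545 m / 0.75 = 0.0727, 0.03 m / 0.75 = 0.04.

>>> {"method": "jog_arm", "body": {"plan": "0,0,0.04,0,0,0,0.01 | 0,0,0.0727,0,0,0,0.01 | 0,0,0.0727,0,0,0,0.01 | 0,-0.0067,0.0727,0,0,0,0.01 | 0,-0.0107,0.0727,0,0,0,0.01 | 0,-0.0133,0.0727,0,0,0,0.01 | 0,-0.0133,0.0727,0,0,0,0.01"}}

```text
time: 33.42
tcp_pos: [0.4445, 0.3486, 0.0562]
eef_rot: [0.697, 0.717, 0.0, 0.0]
wrist_force: [0.2, -0.5, -1.6]
grip_width: 0.0171
finger_force: 112.2
```

>>> {"method": "jog_arm", "body": {"plan": "0,-0.0013,0,0,0,0,0.01 | 0,-0.0027,0,0,0,0,0.01 | 0,-0.0027,0,0,0,0,0.01"}}

```text
time: 33.8
tcp_pos: [0.4428, 0.3485, 0.0558]
eef_rot: [0.697, 0.717, 0.0, 0.0]
wrist_force: [1.4, -0.2, -0.6]
grip_width: 0.0168
finger_force: 112.2
```

In the tool's units: -0.001 m / 0.75 = -0.0013.

>>> {"method": "jog_arm", "body": {"plan": "0,-0.0013,0,0,0,0,0.01 | 0,-0.0013,0,0,0,0,0.01"}}

```text
time: 34.05
tcp_pos: [0.4423, 0.3485, 0.0559]
eef_rot: [0.697, 0.717, 0.001, 0.0]
wrist_force: [5.3, -2.2, -0.9]
grip_width: 0.0168
finger_force: 112.0
```

In the tool's units: -0.13 m / 0.75 = -0.1733, -0.01 m / 0.75 = -0.0133.

>>> {"method": "jog_arm", "body": {"plan": "0,0.0053,0,0,0,0,0.01 | 0,0.0133,0,0,0,0,0.01 | -0.0133,0.0267,-0.0533,0,0,0,0.01 | -0.0667,0.04,-0.12,0,0,0,0.01 | -0.12,0.0533,-0.1733,0,0,0,0.01 | -0.1333,0.0533,-0.1733,0,0,0,0.01 | -0.1333,0.0533,-0.1733,0,0,0,0.01"}}

```text
time: 34.92
tcp_pos: [0.484, 0.2491, 0.1853]
eef_rot: [0.698, 0.716, -0.0, -0.0]
wrist_force: [0.2, 0.5, -2.2]
grip_width: 0.0167
finger_force: 112.1
```

Run:
```python
from h import *
look((.41,.333),"w12.png",.085); print(A(-15,16,0)); delta([.459,-.169,.19],0)
```

```text
fence px [173.  72.] c 409.8 333.3 size 123.6 114.9 ang 1.9
plate px [183.  82.] c 393.1 349.0 size 72.1 62.0 ang 1.8
[0.3942591  0.34837494 0.        ]
shift [-0.4178 -0.0359 -0.0049] rotvec [-0.0017  0.0004  0.0265] q6 0.33 t 34.98
```

In the tool's units: -0.3 m / 0.75 = -0.4, -0.02 m / 0.75 = -0.0267, 0.02 rad / 6.2832 = 0.0032.

>>> {"method": "jog_arm", "body": {"plan": "-0.04,0,0,0,0,0,0.01 | -0.1067,-0.0067,0,0,0,0.0016,0.01 | -0.1733,-0.0133,0,0,0,0.0032,0.01 | -0.24,-0.02,0,0,0,0.0041,0.01 | -0.3067,-0.0267,0,0,0,0.0041,0.01 | -0.3733,-0.0267,0,0,0,0.0041,0.01 | -0.4,-0.0267,0,0,0,0.0041,0.01 | -0.4,-0.0267,0,0,0,0.0041,0.01"}}

```text
time: 35.98
tcp_pos: [0.4723, -0.0511, 0.1847]
eef_rot: [0.707, 0.707, -0.001, -0.001]
wrist_force: [0.3, 0.8, -1.8]
grip_width: 0.0165
finger_force: 112.1
```

Run:
```python
from h import *
look((.4488,.004),"w13.png"); delta([.459,-.169,.11],0); delta([.459,-.169,.0428],0)
```

```text
fence px [236. 104.] c 450.4 4.6 size 116.0 123.5 ang 82.4
plate px [246. 116.] c 436.7 23.4 size 60.5 71.2 ang 82.2
shift [-0.1187 -0.0132  0.0748] rotvec [-0.0018 -0.0006  0.0007] q6 -0.25 t 36.02
shift [-0.1188 -0.0131  0.142 ] rotvec [-0.0018 -0.0006  0.0007] q6 -0.25 t 36.02
```

In the tool's units: 0.141 m / 0.75 = 0.188, 0.139 m / 0.75 = 0.1853.

>>> {"method": "jog_arm", "body": {"plan": "-0.04,-0.0067,0,0,0,0,0.01 | -0.1067,-0.0133,0.0267,0,0,0,0.01 | -0.1493,-0.0173,0.0667,0,0,0,0.01 | -0.158,-0.0173,0.12,0,0,0,0.01 | -0.158,-0.0173,0.1667,0,0,0,0.01 | -0.158,-0.0173,0.1853,0,0,0,0.01 | -0.158,-0.0173,0.188,0,0,0,0.01 | -0.158,-0.0173,0.188,0,0,0,0.01"}}

```text
time: 37.02
tcp_pos: [0.46, -0.1691, 0.0456]
eef_rot: [0.706, 0.708, 0.0, 0.001]
wrist_force: [-0.3, 0.1, -0.8]
grip_width: 0.0167
finger_force: 112.1
```

>>> {"method": "jog_arm", "body": {"plan": "0,0,0.0013,0,0,0,0.01 | 0,0,0.002,0,0,0,0.01 | 0,0,0.002,0,0,0,0.01"}}

```text
time: 37.4
tcp_pos: [0.4596, -0.1695, 0.0436]
eef_rot: [0.707, 0.707, 0.0, 0.0]
wrist_force: [0.3, -0.6, -1.2]
grip_width: 0.0168
finger_force: 112.1
```

In the tool's units: 0.0012 m / 0.75 = 0.0016, 0.0007 m / 0.75 = 0.0009.

>>> {"method": "jog_arm", "body": {"plan": "0,0,0.0009,0,0,0,0.01 | 0,0,0.0016,0,0,0,0.01 | 0,0,0.0016,0,0,0,0.01", "clamp_n": 60}}

```text
time: 37.78
tcp_pos: [0.4594, -0.1694, 0.042]
eef_rot: [0.707, 0.707, -0.0, -0.0]
wrist_force: [-0.3, 1.1, -1.0]
grip_width: 0.0166
finger_force: 112.1
```

In the tool's units: 0.001 m / 0.75 = 0.0013, 0.0006 m / 0.75 = 0.0008.

>>> {"method": "jog_arm", "body": {"plan": "0,0,0.0008,0,0,0,0.01 | 0,0,0.0013,0,0,0,0.01 | 0,0,0.0013,0,0,0,0.01", "clamp_n": 40}}

```text
time: 38.15
tcp_pos: [0.4595, -0.1694, 0.0415]
eef_rot: [0.707, 0.707, 0.0, 0.0]
wrist_force: [-1.9, 0.1, 6.4]
grip_width: 0.017
finger_force: 113.3
```

In the tool's units: -0.14 m / 0.75 = -0.1867, -0.13 m / 0.75 = -0.1733.

>>> {"method": "jog_arm", "body": {"plan": "0,0,-0.0007,0,0,0,0.02 | 0,0,-0.0007,0,0,0,0.03 | 0,0,-0.0007,0,0,0,0.05 | 0,0,-0.0007,0,0,0,0.085 | 0,0,-0.0007,0,0,0,0.085 | 0,0,-0.04,0,0,0,0.085 | 0,0,-0.1067,0,0,0,0.085 | 0,0,-0.1733,0,0,0,0.085 | 0,0,-0.1867,0,0,0,0.085"}}

```text
time: 39.28
tcp_pos: [0.4603, -0.1698, 0.1839]
eef_rot: [0.707, 0.707, 0.001, 0.002]
wrist_force: [-0.1, 0.6, -0.3]
grip_width: 0.0849
finger_force: 0.0
```

Run:
```python
from h import *
cp,p,d=snap("wrist","w14.png"); P=cloud(cp,d); z=P[...,2]
m=(abs(P[...,0]-.459)<.06)&(abs(P[...,1]+.169)<.06)&(z>.074)&(z<.079); print(m.sum(),P[m].mean(0),np.nanmax(np.where(m,z,0)))
delta([.47,.17,.19],np.radians(-96.3))
```

```text
442 [ 0.45928797 -0.16913512  0.07555485] 0.07751388569604892
shift [ 0.3396  0.0103 -0.0072] rotvec [ 0.0015  0.0041 -1.4597] q6 -0.49 t 39.33
```

In the tool's units: 0.33 m / 0.75 = 0.44, 0.19 m / 0.75 = 0.2533, 1.68 rad / 6.2832 = 0.2674.

>>> {"method": "jog_arm", "body": {"plan": "0.04,0,0,0,0,0.0286,0.085 | 0.0933,0.0133,0,0,0,0.0573,0.085 | 0.1467,0.02,0,0,0,0.0859,0.085 | 0.2,0.0267,0,0,0,0.1146,0.085 | 0.2533,0.0333,0,0,0,0.1432,0.085 | 0.3067,0.04,0,0,0,0.1719,0.085 | 0.36,0.0467,0,0,0,0.2005,0.085 | 0.4133,0.0513,0,0,0,0.2292,0.085 | 0.44,0.0513,0,0,0,0.2546,0.085 | 0.44,0.0513,0,0,0,0.2674,0.085"}}

```text
time: 40.58
tcp_pos: [0.497, 0.1619, 0.1793]
eef_rot: [0.998, -0.055, -0.001, 0.0]
wrist_force: [-0.5, -0.2, -0.4]
grip_width: 0.0847
finger_force: 0.0
```

Run:
```python
from h import *
cp,p,d=snap("wrist","w15.png"); P=cloud(cp,d); z=P[...,2]
m=(abs(P[...,0]-.46)<.07)&(abs(P[...,1]-.165)<.04)&(z>.0785)&(z<.085)&(np.arange(420)[:,None]<330)
print(np.nanmedian(z[m])); blob(cp,m,np.nanmedian(z[m]),"pin",80)
delta([.499,.160,.045],np.radians(-96.3))
```

```text
0.0812164487257613
pin px [283. 301.] c 422.0 170.9 size 20.3 19.7 ang 70.7
pin px [282. 258.] c 460.9 166.6 size 20.0 20.0 ang 83.7
pin px [283. 211.] c 500.2 162.0 size 19.8 19.7 ang 12.6
shift [0.0025 0.001  0.1343] rotvec [ 0.0009  0.0024 -0.0033] q6 1.87 t 40.62
```

In the tool's units: 0.134 m / 0.75 = 0.1787, 0.003 m / 0.75 = 0.004.

>>> {"method": "jog_arm", "body": {"plan": "0.004,0,0.04,0,0,0,0.085 | 0.004,0,0.1067,0,0,0,0.085 | 0.004,0,0.16,0,0,0,0.085 | 0.004,0,0.1787,0,0,0,0.085 | 0.004,0,0.1787,0,0,0,0.06 | 0.004,0,0.1787,0,0,0,0.015 | 0.004,0,0.1787,0,0,0,0.015 | 0.004,0,0.1787,0,0,0,0.015 | 0.004,0,0.1787,0,0,0,0.015", "clamp_n": 60}}

```text
time: 41.75
tcp_pos: [0.5011, 0.1604, 0.0482]
eef_rot: [0.999, -0.054, 0.001, -0.0]
wrist_force: [-0.4, 0.6, 8.2]
grip_width: 0.02
finger_force: 58.3
```

>>> {"method": "jog_arm", "body": {"plan": "0,0,-0.02,0,0,0,0.015 | 0,0,-0.0667,0,0,0,0.015 | 0,0,-0.12,0,0,0,0.015 | 0,0,-0.1467,0,0,0,0.015 | 0,0,-0.1467,0,0,0,0.015"}}

```text
time: 42.38
tcp_pos: [0.5011, 0.1604, 0.1591]
eef_rot: [0.999, -0.054, 0.002, -0.0]
wrist_force: [-0.1, 0.1, -0.7]
grip_width: 0.0201
finger_force: 58.8
```

Run:
```python
from h import *
delta(A(-15,16,.155),np.radians(-88.4)); snap("wrist","w16.png")
```

```text
shift [-0.1265 -0.1753  0.0038] rotvec [-0.0007 -0.0037 -0.136 ] q6 1.86 t 42.38
```

View pics/w16.png

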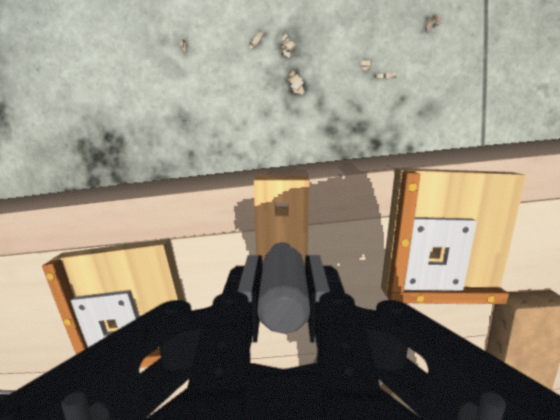

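The pin is lifted cleanly and both plates sit in their corners at (105,325) and (437,257). Now to board A.

In the tool's units: -0.175 m / 0.75 = -0.2333, -0.15 m / 0.75 = -0.2, -0.136 rad / 6.2832 = -0.0216.

>>> {"method": "jog_arm", "body": {"plan": "-0.0267,-0.04,0,0,0,-0.0048,0.015 | -0.0667,-0.0933,0,0,0,-0.0111,0.015 | -0.1067,-0.1467,0,0,0,-0.0159,0.015 | -0.1467,-0.2,0,0,0,-0.0216,0.015 | -0.168,-0.2333,0,0,0,-0.0216,0.015 | -0.168,-0.2333,0,0,0,-0.0216,0.015 | -0.168,-0.2333,0,0,0,-0.0216,0.015"}}

```text
time: 43.3
tcp_pos: [0.3942, 0.3473, 0.1563]
eef_rot: [1.0, 0.014, -0.001, 0.0]
wrist_force: [0.9, -0.6, -0.7]
grip_width: 0.0204
finger_force: 58.8
```

Add to h.py:
```python
def holes(o,f):
    s=state(); look(o,f,.085); cp,p,d=load(f); P=cloud(cp,d); z=P[...,2]
    near=(abs(P[...,0]-o[0])<.05)&(abs(P[...,1]-o[1])<.05)
    m=((z>.0235)&(z<.0285)&near).astype(np.uint8)
    cs,h=cv2.findContours(m,cv2.RETR_CCOMP,cv2.CHAIN_APPROX_NONE)
    for c,hh in zip(cs,h[0]):
        if hh[3]>=0 and cv2.contourArea(c)>60:
            r=cv2.minAreaRect((onplane(cp,c.reshape(-1,2),.026)[:,:2]*1000).astype(np.float32)); print("plate hole",np.round(r[0],1),np.round(r[1],1),c.reshape(-1,2).mean(0))
            x,y,w,hh2=cv2.boundingRect(c); zc=z[y:y+hh2,x:x+w]; print("heights in hole %",np.nanpercentile(zc,[2,20,50]).round(4))
            lo=np.zeros_like(m); lo[y:y+hh2,x:x+w]=(zc<.0135); Q=P[lo>0]; print("below board top n",len(Q),Q.mean(0).round(4) if len(Q) else "")
            g=cv2.cvtColor(p,cv2.COLOR_BGR2GRAY)[y-3:y+hh2+3,x-3:x+w+3]; mm=np.zeros(d.shape,np.uint8); mm[y-3:y+hh2+3,x-3:x+w+3]=(g<60); blob(cp,mm,.018,"dark",15)
    print("tcp",s["tcp_pos"].round(4))
```

Run:
```python
from h import *
holes((.4,.34),"w17.png"); print(A(-15,16,0))
cp,p,d=load("w17.png"); cv2.imwrite("pics/w17c.png",cv2.resize(p[60:260,160:400],None,fx=3,fy=3,interpolation=cv2.INTER_CUBIC))
```

```text
fence px [329. 251.] c 353.5 306.9 size 11.5 66.8 ang 1.4
fence px [242. 193.] c 407.3 373.5 size 122.9 34.2 ang 2.2
plate px [281. 203.] c 393.0 348.9 size 70.7 61.0 ang 1.6
plate hole [394.2 348.4] [18.7 19.1] [282.13580247 204.82716049]
heights in hole % [-0.0011  0.0011  0.0176]
below board top n 166 [0.3902 0.3488 0.0026]
tcp [0.3942 0.3473 0.1563]
[0.3942591  0.34837494 0.        ]
```

View pics/w17c.png

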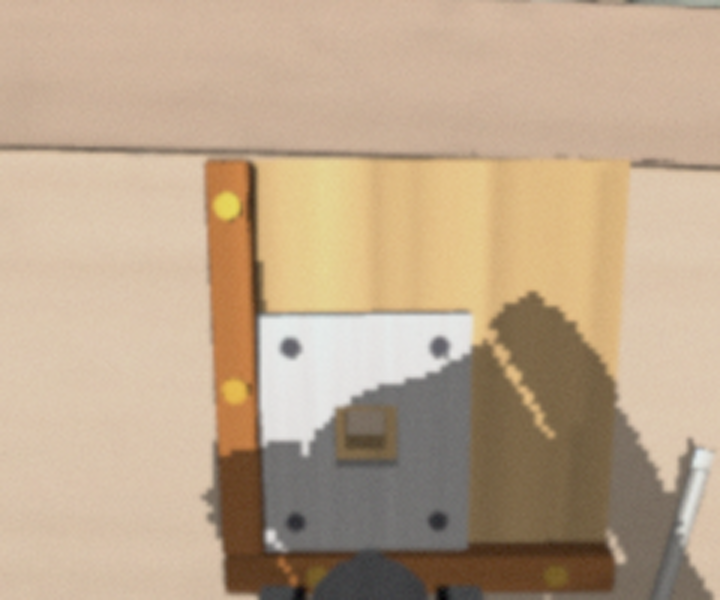

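Plate A is flush on both fences, and its hole at crop (366,432) sits over the board hole. Insert the pin.

In the tool's units: 0.105 m / 0.75 = 0.14, 0.0005 m / 0.75 = 0.0007.

>>> {"method": "jog_arm", "body": {"plan": "0.0013,0.0007,0.04,0,0,0,0.015 | 0.0013,0.0007,0.0867,0,0,0,0.015 | 0.0013,0.0007,0.1133,0,0,0,0.015 | 0.0013,0.0007,0.124,0,0,0,0.015 | 0.0013,0.0007,0.1307,0,0,0,0.015 | 0.0013,0.0007,0.136,0,0,0,0.015 | 0.0013,0.0007,0.14,0,0,0,0.015 | 0.0013,0.0007,0.14,0,0,0,0.015"}}

```text
time: 44.35
tcp_pos: [0.3953, 0.3474, 0.0522]
eef_rot: [1.0, 0.014, 0.0, -0.0]
wrist_force: [-0.4, 0.6, -0.7]
grip_width: 0.0202
finger_force: 58.8
```

>>> {"method": "jog_arm", "body": {"plan": "0,0,0.004,0,0,0,0.015 | 0,0,0.008,0,0,0,0.015 | 0,0,0.0107,0,0,0,0.015 | 0,0,0.0107,0,0,0,0.015"}}

```text
time: 44.85
tcp_pos: [0.3952, 0.3474, 0.0439]
eef_rot: [1.0, 0.014, -0.0, 0.0]
wrist_force: [-0.1, 0.2, -0.5]
grip_width: 0.0202
finger_force: 58.8
```

In the tool's units: 0.004 m / 0.75 = 0.0053, 0.003 m / 0.75 = 0.004.

>>> {"method": "jog_arm", "body": {"plan": "0,0,0.0027,0,0,0,0.015 | 0,0,0.004,0,0,0,0.015 | 0,0,0.0053,0,0,0,0.015 | 0,0,0.0053,0,0,0,0.015"}}

```text
time: 45.35
tcp_pos: [0.3953, 0.3474, 0.0402]
eef_rot: [1.0, 0.014, 0.0, -0.0]
wrist_force: [-0.3, 0.0, 3.8]
grip_width: 0.0203
finger_force: 59.3
```

In the tool's units: 0.001 m / 0.75 = 0.0013.

>>> {"method": "jog_arm", "body": {"plan": "0,0,0.0013,0,0,0,0.015 | 0,0,0.0013,0,0,0,0.015"}}

```text
time: 45.6
tcp_pos: [0.3954, 0.3475, 0.0399]
eef_rot: [1.0, 0.014, 0.0, -0.0]
wrist_force: [-1.8, -2.2, 13.7]
grip_width: 0.0201
finger_force: 60.4
```

>>> {"method": "jog_arm", "body": {"plan": "0,0,0,0,0,0,0.03 | 0,0,0,0,0,0,0.06 | 0,0,0,0,0,0,0.085 | 0,0,0,0,0,0,0.085 | 0,0,-0.04,0,0,0,0.085 | 0,0,-0.1067,0,0,0,0.085 | 0,0,-0.1733,0,0,0,0.085 | 0,0,-0.1867,0,0,0,0.085"}}

```text
time: 46.6
tcp_pos: [0.396, 0.348, 0.1819]
eef_rot: [1.0, 0.014, 0.002, -0.001]
wrist_force: [-0.1, -0.4, -0.8]
grip_width: 0.0851
finger_force: 0.0
```

Run:
```python
from h import *
look((.41,.333),"w18.png"); cp,p,d=load("w18.png"); P=cloud(cp,d); z=P[...,2]
m=(abs(P[...,0]-.395)<.03)&(abs(P[...,1]-.347)<.03)&(z>.06); print("pin",m.sum(),np.nanmax(z[m]),np.nanmedian(z[m&(z>.07)]),P[m&(z>.07)].mean(0))
delta([.461,.165,.18],np.radians(-96.3))
```

```text
fence px [273. 209.] c 408.5 332.9 size 123.9 115.1 ang 1.8
plate px [284. 200.] c 393.0 348.9 size 71.0 60.6 ang 1.8
pin 16267 0.28132809968139205 0.2679347355217077 [0.41004566 0.3469567  0.26229418]
shift [0.0601 0.1846 0.0012] rotvec [-0.0022 -0.0031  0.1378] q6 2.14 t 46.65
```

In the tool's units: 0.1845 m / 0.75 = 0.246, 0.04 m / 0.75 = 0.0533, 0.138 rad / 6.2832 = 0.022.

>>> {"method": "jog_arm", "body": {"plan": "0.0133,0.04,0,0,0,0.0048,0.085 | 0.0333,0.1067,0,0,0,0.0111,0.085 | 0.0533,0.1733,0,0,0,0.0159,0.085 | 0.0733,0.2267,0,0,0,0.022,0.085 | 0.08,0.246,0,0,0,0.022,0.085 | 0.08,0.246,0,0,0,0.022,0.085 | 0.08,0.246,0,0,0,0.022,0.085"}}

```text
time: 47.52
tcp_pos: [0.4599, 0.1655, 0.1787]
eef_rot: [0.999, -0.055, -0.0, 0.0]
wrist_force: [-0.5, 0.7, 0.4]
grip_width: 0.0847
finger_force: 0.0
```

Run:
```python
from h import *
cp,p,d=snap("wrist","w19.png"); P=cloud(cp,d); z=P[...,2]
m=(abs(P[...,0]-.46)<.07)&(abs(P[...,1]-.165)<.04)&(z>.0785)&(z<.085)&(np.arange(420)[:,None]<330)
blob(cp,m,np.nanmedian(z[m]),"pin",80)
m=(abs(P[...,0]-.395)<.025)&(abs(P[...,1]-.347)<.025)&(z>.05)&(z<.09); print("pinA",m.sum(),np.nanpercentile(z[m],90) if m.any() else 0)
delta([.460,.165,.048],np.radians(-96.3))
```

```text
pin px [282. 262.] c 421.0 170.8 size 20.0 20.1 ang 32.6
pin px [282. 215.] c 460.3 166.6 size 19.9 19.2 ang 83.8
pinA 741 0.07364399647367548
shift [0.0003 0.0006 0.1308] rotvec [0.0001 0.0005 0.0013] q6 1.89 t 47.58
```

In the tool's units: 0.132 m / 0.75 = 0.176, 0.12 m / 0.75 = 0.16.

>>> {"method": "jog_arm", "body": {"plan": "0,0,0.04,0,0,0,0.085 | 0,0,0.1067,0,0,0,0.085 | 0,0,0.16,0,0,0,0.085 | 0,0,0.176,0,0,0,0.085 | 0,0,0.176,0,0,0,0.06 | 0,0,0.176,0,0,0,0.015 | 0,0,0.176,0,0,0,0.015 | 0,0,0.176,0,0,0,0.015 | 0,0,0.176,0,0,0,0.015", "clamp_n": 60}}

```text
time: 48.7
tcp_pos: [0.4608, 0.1648, 0.0482]
eef_rot: [0.998, -0.055, 0.001, -0.0]
wrist_force: [-1.6, 0.5, 8.9]
grip_width: 0.0205
finger_force: 58.3
```

>>> {"method": "jog_arm", "body": {"plan": "0,0,-0.02,0,0,0,0.015 | 0,0,-0.0667,0,0,0,0.015 | 0,0,-0.12,0,0,0,0.015 | 0,0,-0.1467,0,0,0,0.015 | 0,0,-0.1467,0,0,0,0.015"}}

```text
time: 49.32
tcp_pos: [0.4609, 0.1648, 0.159]
eef_rot: [0.998, -0.055, 0.002, -0.0]
wrist_force: [-0.8, -0.8, -1.7]
grip_width: 0.0203
finger_force: 58.8
```

Run:
```python
from h import *
p=B(-15,16,.157); delta(p,np.radians(-97.6))
```

```text
shift [-0.0089  0.1448  0.0018] rotvec [-0.0012 -0.0036  0.0224] q6 1.89 t 49.33
```

In the tool's units: 0.1445 m / 0.75 = 0.1927, 0.12 m / 0.75 = 0.16, 0.022 rad / 6.2832 = 0.0035.

>>> {"method": "jog_arm", "body": {"plan": "0,0.04,0,0,0,0,0.015 | -0.0067,0.1067,0,0,0,0.0035,0.015 | -0.012,0.16,0,0,0,0.0035,0.015 | -0.012,0.1927,0,0,0,0.0035,0.015 | -0.012,0.1927,0,0,0,0.0035,0.015 | -0.012,0.1927,0,0,0,0.0035,0.015"}}

```text
time: 50.08
tcp_pos: [0.4354, 0.0225, 0.1567]
eef_rot: [0.998, -0.066, -0.0, -0.0]
wrist_force: [0.5, -0.2, -0.2]
grip_width: 0.0202
finger_force: 58.9
```

Run:
```python
from h import *
holes((.44,.015),"w20.png"); print(B(-15,16,0)); delta([.437,.0212,.0482])
```

```text
fence px [330. 249.] c 390.6 -11.1 size 68.5 11.5 ang 82.3
fence px [244. 193.] c 453.9 43.1 size 37.7 122.6 ang 82.6
plate px [283. 201.] c 436.5 23.1 size 60.4 71.4 ang 82.4
plate hole [437.2  22.6] [19.1 18.7] [282.77777778 202.37037037]
heights in hole % [-0.0012  0.0007  0.0174]
below board top n 153 [0.4335 0.0232 0.002 ]
tcp [0.4354 0.0225 0.1567]
[0.43604787 0.02184329 0.        ]
shift [0.0018 0.0012 0.1086] t 50.12
```

In the tool's units: 0.105 m / 0.75 = 0.14, 0.0013 m / 0.75 = 0.0017.

>>> {"method": "jog_arm", "body": {"plan": "0.0031,0.0017,0.04,0,0,0,0.015 | 0.0031,0.0017,0.0867,0,0,0,0.015 | 0.0031,0.0017,0.1133,0,0,0,0.015 | 0.0031,0.0017,0.124,0,0,0,0.015 | 0.0031,0.0017,0.1307,0,0,0,0.015 | 0.0031,0.0017,0.136,0,0,0,0.015 | 0.0031,0.0017,0.14,0,0,0,0.015 | 0.0031,0.0017,0.14,0,0,0,0.015"}}

```text
time: 51.12
tcp_pos: [0.4377, 0.0204, 0.0522]
eef_rot: [0.998, -0.066, 0.0, 0.0]
wrist_force: [-0.4, 1.1, 0.2]
grip_width: 0.0201
finger_force: 58.8
```

>>> {"method": "jog_arm", "body": {"plan": "0,0,0.004,0,0,0,0.015 | 0,0,0.008,0,0,0,0.015 | 0,0,0.0107,0,0,0,0.015 | 0,0,0.0107,0,0,0,0.015"}}

```text
time: 51.62
tcp_pos: [0.4376, 0.0204, 0.0439]
eef_rot: [0.998, -0.066, -0.0, 0.0]
wrist_force: [0.3, 0.6, -0.8]
grip_width: 0.0201
finger_force: 58.8
```

In the tool's units: 0.004 m / 0.75 = 0.0053, 0.003 m / 0.75 = 0.004.

>>> {"method": "jog_arm", "body": {"plan": "0,0,0.0027,0,0,0,0.015 | 0,0,0.004,0,0,0,0.015 | 0,0,0.0053,0,0,0,0.015 | 0,0,0.0053,0,0,0,0.015"}}

```text
time: 52.12
tcp_pos: [0.4377, 0.0204, 0.0402]
eef_rot: [0.998, -0.066, 0.0, 0.0]
wrist_force: [-0.9, 0.1, 2.2]
grip_width: 0.02
finger_force: 59.2
```

In the tool's units: 0.001 m / 0.75 = 0.0013.

>>> {"method": "jog_arm", "body": {"plan": "0,0,0.0013,0,0,0,0.015 | 0,0,0.0013,0,0,0,0.015"}}

```text
time: 52.38
tcp_pos: [0.4379, 0.0204, 0.0399]
eef_rot: [0.998, -0.066, 0.001, 0.0]
wrist_force: [-1.8, 1.2, 17.8]
grip_width: 0.0204
finger_force: 60.8
```

>>> {"method": "jog_arm", "body": {"plan": "0,0,0,0,0,0,0.03 | 0,0,0,0,0,0,0.06 | 0,0,0,0,0,0,0.085 | 0,0,0,0,0,0,0.085 | 0,0,-0.04,0,0,0,0.085 | 0,0,-0.1067,0,0,0,0.085 | 0.04,-0.0533,-0.1733,0,0,0,0.085 | 0.08,-0.12,-0.24,0,0,0,0.085 | 0.0933,-0.1733,-0.28,0,0,0,0.085 | 0.0933,-0.1867,-0.28,0,0,0,0.085"}}

```text
time: 53.62
tcp_pos: [0.5267, 0.152, 0.2511]
eef_rot: [0.998, -0.065, 0.002, -0.0]
wrist_force: [-0.6, -1.1, -0.7]
grip_width: 0.0849
finger_force: 0.0
```

Run:
```python
from h import *
cp,p,d=snap("wrist","w21.png"); P=cloud(cp,d); z=P[...,2]
for o in ((.4097,.3328),(.4488,.004)): look(o,None,.085)
for n,o in (("A",(.395,.347)),("B",(.4375,.0205)),("dog",(.459,-.169))):
    m=(abs(P[...,0]-o[0])<.03)&(abs(P[...,1]-o[1])<.03)&(z>.05)&(z<.09); print(n,m.sum(),np.nanpercentile(z[m],90) if m.any() else 0)
```

```text
fence px [110. 285.] c 428.5 384.2 size 79.1 12.6 ang 2.1
plate px [130. 290.] c 411.1 359.5 size 35.5 44.3 ang 1.2
fence px [431. 276.] c 390.4 -13.7 size 64.2 12.3 ang 81.8
fence px [372. 233.] c 455.6 56.2 size 21.0 124.3 ang 87.4
plate px [398. 242.] c 436.7 22.6 size 58.8 69.9 ang 82.3
A 0 0
B 433 0.07423188825397156
dog 0 0
```

View pics/w21.png

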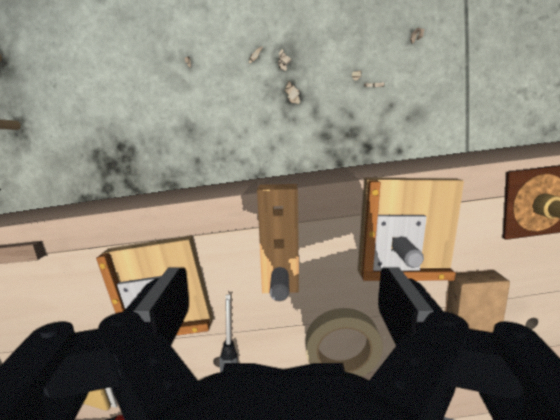

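Both plates show flush in their corners: B with its pin at (407,250), A at (140,290) with its pin behind a finger. The dog is upright at (547,207). One numeric check by the scene camera before handing in.

Run:
```python
from h import *
for nm in ("scene","top"):
    cp,p,d=snap(nm,nm+"22.png"); P=cloud(cp,d); z=P[...,2]
    for n,o in (("A",(.395,.347)),("B",(.4375,.0205)),("dog",(.459,-.169))):
        m=(abs(P[...,0]-o[0])<.025)&(abs(P[...,1]-o[1])<.025)&(z>.06)&(z<.1)
        if m.sum()>3: t=np.percentile(z[m],95); k=m&(z>t-.004); print(nm,n,m.sum(),t.round(4),P[k].mean(0).round(4))
cp,p,d=load("scene22.png"); c=p[150:360,170:360]; cv2.imwrite("pics/s22c.png",cv2.resize(c,None,fx=2.8,fy=2.8,interpolation=cv2.INTER_CUBIC))
```

```text
scene A 133 0.0759 [0.3917 0.3485 0.0743]
scene B 83 0.0762 [0.4321 0.0232 0.0746]
scene dog 70 0.0792 [ 0.4554 -0.1689  0.0776]
top B 66 0.0762 [0.4351 0.023  0.0741]
top dog 59 0.0777 [ 0.4569 -0.1683  0.0758]
```

View pics/s22c.png

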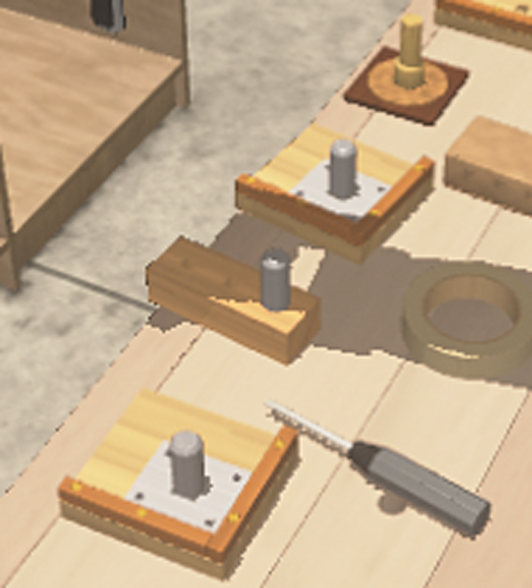

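The crop shows both plates in their corners with pins home (at (187,465) and (343,170)), and the dog upright on its pad (410,55). Handing in.

```bash
python3 -c "
from bench import env, cams, ticket, state
print(ticket.close_job())"
```

```text
the job is handed in; nothing more can be done
None
```

The job is handed in at about 54 s of robot time: both plates present were pushed square against their two fences (within about 1 mm by camera) and pinned fully home, the bench dog stands upright on its pad, and no verdict was returned; during one push the dog's foot briefly rode up onto one plate's edge, and I re-pushed that plate.

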